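# Open the tool chest past its hidden safety catch

### The arm

A 6-joint arm with a two-finger parallel gripper is mounted at the origin on the work surface. World frame = base frame: x ahead of the robot, y to its left, z up, the work surface at z = 0. Lengths are in m, angles in degrees, forces in N, time in s.
With the tool pointing down it reaches from about 0.4 to 0.825 m from the base axis. Payload 7 kg.
Tool frame: the origin (TCP) lies on the mounting face of the last link; the fingertips stand 178 mm ahead of it and the grasp point (between the pads) lies 159 mm ahead of it; z points along the fingers, y is the direction in which the jaws open and shut (so a half turn about z gives the same grasp; the last joint's range is limited). The gripper opens to 88 mm and grips with 3 to 60 N. Pads are 19 mm wide; open, the fingers measure 130 mm over their backs; the gripper's body (78 mm by 193 mm) begins 47 mm behind the grasp point.
Start: joints at [80.621, 20.546, 0.682, 0, -70.136, -16.507], TCP at [0.295, 0.607, 0.405] pointing down, gripper open.
Joint ranges: [-176.03, 176.03], [-82.01, 121.73], [-58.28, 71.71], [-173.87, 95.51], [-174.79, -0.11], [-173.66, 173.66]. Speed limits (degrees/s): [136.94, 136.94, 172.46, 180, 180, 180].

### API

Orientations are given as [roll, pitch, yaw] about the fixed x, y, z axes, in that order (R = Rz(yaw) Ry(pitch) Rx(roll)).
In Python, from plant import r gives the robot as it stands. The module is installed in compiled form; this text tells all that it offers.
- The arm moves only by the tool carry_out, never from a script. Its argument "plan" is a list of rows, each a list of 3 entries, a list of its own where there are three numbers: the shift along the tool's x, y, z in m, then the turn, a rotation vector about the tool's x, y, z in degrees, then the closure in counts, from 0 (fully open) to 255 (shut). In form: [[[x, y, z], [ax, ay, az], hand], ...]. A call has 1 to 12 rows; each row shifts and turns the commanded pose from where the row before left it, along the tool's axes as they then stand; what a row does not reach is not made up. A row lasts 1/12 s, in which the tool goes at most 41.7 mm and 7.16 degrees, less where a joint would pass 70% of its speed; a pose out of reach is approached as far as the arm can. A call is refused whole if a number of a shift passes 0.0417 or a number of a turn 7.16, either way. A call with a gripper value outside its range is refused whole. The fingers move at their own pace and stop on an object; "grip_force" is the grip in N (left out, the last holds). Time passes only in rows, so rows that do not move let the fingers close. It gives the time, the measured TCP pose, the force and the opening at its end, in the units of the state.
- r.get_state(): the state, without advancing time (a new reading comes with each control period).
- r.capture(name): name is "scene" or "top"; returns the picture (420x560x3 uint8, red, green, blue); there is no depth.
- r.get_calibration(name): a dict with "K" (3x3 intrinsics, pixels), "D" ([k1, k2, p1, p2, k3] as OpenCV has them; the pictures are not rectified), "rvec" (rotation vector, rad) and "tvec" (3), from world to camera coordinates, as OpenCV has them. Camera axes: x right, y down, z forward; pixel columns grow to the right and rows downward; lengths in m; the calibration is good to about 2 mm. A picture is of the moment at which its call begins. get_calibration takes no time and is no camera call.
- r.close_job(): hands the job in, once; it reports no verdict.
The state is a dict: "time_s": time; "joints": joint angles; "qd": joint speeds; "joint_torque": joint torques, N m; "tcp_pos": TCP position; "eef_rot": TCP orientation; "contact_force": force on the tool from outside, world axes, zero at the start; "moment": the same for the moment, N m; "gripper_width": finger opening in m.
Only numpy, scipy, OpenCV 4.12 (cv2) and the standard library are available. Lean on these libraries where they do the work, as an engineer would, in place of code of your own. Each camera call takes 0.05 s, during which the arm holds its last target. There are 200 camera calls.

### The job

Open the olive tool chest on the packing bench. Its lid stands ajar, held by a sprung safety catch hidden under the overhanging front edge, on the robot's side: reach under that edge, feel from right to left (as seen from the robot) for the catch's tongue, push it gently to the left against its spring, and while it is held aside lift the lid past it. Then raise the lid to its stop, where it stays by itself, and let go; press on nothing hard, do not swing the lid fast, and leave the other things on the bench where they are.

Things in the scene. Friction and masses are not known exactly. Their poses are not given: they have to be found in the camera images.
- chest: Olive tool chest, fixed: open box 150 deep (its x), 320 wide (its y), 110 mm high. Origin: centre of its underside; x points away from the robot (to the hinge side), y to the left along the front edge, z up. A bracket that carries the catch stands out 50 mm from the front face, its top 72 mm over the bench.
- lid_lip (a point): Middle of the lid's lower front edge. The lid is a flat plate 8 mm thick, 330 wide, 208 mm from hinge to front edge. The edge runs straight along the chest's y, is 140 mm over the bench at the start and juts out 56 mm before the chest's front face: fingers tilted 30 to 45 degrees (pointing forward and down) come under it, and clear the bracket if they reach down no more than 60 mm.
- lid_hinge (a point): Middle of the hinge line, along the chest's y, at the rear of the chest, 115 mm over the bench. The plate's underside passes through it.
- lid_rail (a point): Middle of a steel rail (5 mm wide, 5 mm high), 260 mm long along the chest's y, hanging 23 mm below the plate and 46 mm behind the front edge; the catch's toe hooks over it.
- catch_zone (a point): Fixed point of the chest, 35 mm before its front face and 100 mm over the bench. The catch's tongue is NOT measured: its middle lies 0 to 55 mm to the left or right (chest's y) of this point, differently each time. Tongue: upright steel, 12 mm thick (y), 27 mm deep (x), from 72 to 132 mm over the bench, its front 5 mm behind the lid's front edge.
- catch (a joint): Travel in m of the sprung tongue to the left (chest's +y): 0 home, 0.024 end stop. Spring: 2.4 N at the start, 4.3 N at the stop. As it goes, a cam draws a toe off the lid's rail: clear from 0.017 on. Keep it pushed aside till the lid has risen 0.1 rad; let go later, it springs back below. Lifting against the toe jams it.
- lid (a joint): Opening of the lid in rad from where it stands ajar: 0 at the start (the plate then rises 0.12 rad towards its front edge), 0.9 at the stop. The hinge is stiff: the lid stays where it is left. Lifting takes 4 to 8 N at the front edge along its arc, at first straight up; a finger pushed forward against the edge jams. While the catch is home it holds the lid below about 0.04.
- secateurs: Loose secateurs with red handles lying on the bench, about 180 mm long. Not to be disturbed.
- twine: Loose spool of twine standing left of the chest, 72 mm across, 60 mm high; origin: centre of its underside. Not to be disturbed.
- pot: Loose terracotta pot right of the chest, 90 mm across, 85 mm high; origin: centre of its underside. Not to be disturbed.
- feed: Loose white bottle, 60 mm across, 150 mm high; origin: centre of its underside. Not to be disturbed.
- tape: Loose roll of tape, 90 mm across, 24 mm high. Not to be disturbed.
- trowel: Loose flat hand trowel lying on the bench in front of the chest. Not to be disturbed.
- jar: Loose glass jar, 66 mm across, 80 mm high. Not to be disturbed.

How it is judged:
By the outcome, as a careful person would: the job done as asked, in the order asked, and still so for the second after the job is handed in, with the robot touching nothing.
It also fails if it takes over 58 s, if anything falls off the work surface, if the arm or the gripper's body presses on something with over 40 N, if the wrist force passes 120 N, or if a joint passes its speed limit or range.

## Working session

There is one attempt and no reset: what is moved stays moved. The work goes in short steps, Python scripts to look and compute and a tool call to move; the robot and the scene stay as the last step left them, time stands still between calls to the robot, and variables do not carry over. Pictures are saved under pics/ and viewed, about 8 in all and at most 12, crops included, and the job is handed in when it is done.

Besides the shell and the picture viewer there is one more tool, called after "Request:" as name(argument=value, ...) on one line, values as JSON. carry_out: Moves the arm, as the interface text tells. Its arguments: {"type":"object","properties":{"plan":{"type":"array","items":{"type":"array"}},"grip_force":{"type":"number"}},"required":["plan"]}

```bash
mkdir -p pics; python3 - <<'E'
from plant import r
import cv2,numpy as np
s=r.get_state(); print(s)
for n in("scene","top"):
    im=r.capture(n); cv2.imwrite(f"pics/{n}0.png",im[:,:,::-1]); c=r.get_calibration(n); print(n,c)
E
```

```text
{'time_s': 0.0, 'joints': array([ 8.06177992e+01,  2.05914485e+01,  6.33269907e-01, -2.31811972e-02,
       -7.01352959e+01, -1.65055329e+01]), 'qd': array([ 0.01526494,  0.03015942, -0.01077603, -0.11341959, -0.05124177,
        0.02143957]), 'joint_torque': array([-3.78531222e-04, -5.82727754e+01,  2.93042189e+01,  6.99670002e+00,
        6.75269999e-03, -1.68083188e-04]), 'tcp_pos': array([0.29463088, 0.60707874, 0.40370883]), 'eef_rot': array([ 1.79904186e+02, -5.66613488e-03, -2.58956237e+01]), 'contact_force': array([-0.51447334,  0.47136598,  0.01139727]), 'moment': array([-0.03800634,  0.0171103 ,  0.03465254]), 'gripper_width': 0.08736623482879208}
scene {'K': array([[394.25539462,   0.        , 274.7162779 ],
       [  0.        , 394.25539462, 212.54799073],
       [  0.        ,   0.        ,   1.        ]]), 'D': array([0.00785792, 0.        , 0.        , 0.        , 0.        ]), 'rvec': array([ 1.55961912,  2.12728524, -0.74254497]), 'tvec': array([ 0.18989441, -0.40659226,  1.53167186])}
top {'K': array([[509.17239089,   0.        , 283.55986258],
       [  0.        , 509.17239089, 201.75648458],
       [  0.        ,   0.        ,   1.        ]]), 'D': array([-0.15111034,  0.        ,  0.        ,  0.        ,  0.        ]), 'rvec': array([ 2.12917158, -2.06438491,  0.23617164]), 'tvec': array([-0.01569316,  0.62265684,  1.23302668])}
```

View pics/scene0.png

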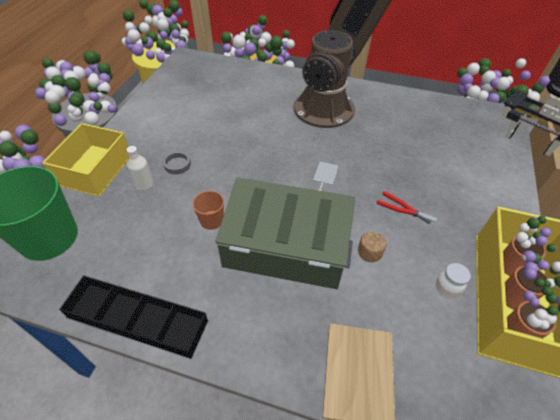

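View pics/top0.png

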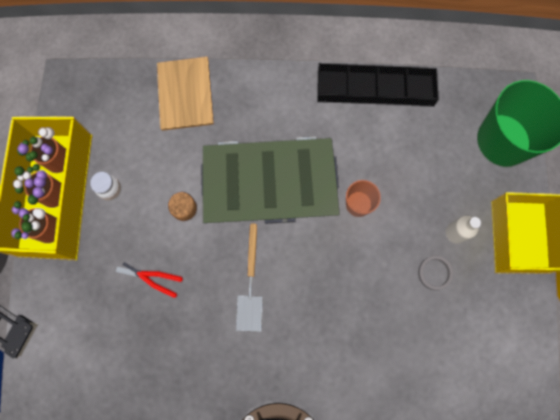

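Scene view (from behind): chest around (288,230), pot (209,210), twine (372,246). Top view: lid corners are near (203,148), (335,140), (338,217), (203,222). The bracket peeks out at (281,220), the trowel handle points at the chest at (253,225), and the pot is at (362,198).

```bash
cat > h.py <<'E'
import cv2,numpy as np
from plant import r
def ray(n,uv):
    c=r.get_calibration(n);R=cv2.Rodrigues(c["rvec"])[0]
    p=cv2.undistortPoints(np.array([[uv]],float),c["K"],c["D"])[0,0]
    return -R.T@c["tvec"], R.T@np.array([p[0],p[1],1])
def onz(n,uv,z):
    o,d=ray(n,uv); return o+d*(z-o[2])/d[2]
def proj(n,P):
    c=r.get_calibration(n); return cv2.projectPoints(np.array(P,float).reshape(-1,3),c["rvec"],c["tvec"],c["K"],c["D"])[0][:,0]
E
python3 - <<'E'
from h import *
im=cv2.imread("pics/top0.png")
print("cam",ray("top",(280,200))[0], ray("scene",(280,200))[0])
hsv=cv2.cvtColor(im,cv2.COLOR_BGR2HSV)
m=cv2.inRange(hsv,(28,35,30),(60,140,140)); m[:120]=0;m[250:]=0;m[:,:190]=0;m[:,350:]=0
m=cv2.morphologyEx(m,cv2.MORPH_CLOSE,np.ones((15,15)))
c=max(cv2.findContours(m,0,2)[0],key=cv2.contourArea)
q=c[:,0]; print(cv2.boundingRect(c),cv2.contourArea(c))
# front edge: bottom-most per column
cols=np.arange(212,330); bot=np.array([q[q[:,0]==k,1].max() if (q[:,0]==k).any() else -1 for k in cols]); g=(bot>190)
f=np.polyfit(cols[g],bot[g],1); res=bot[g]-np.polyval(f,cols[g]); print(f,np.abs(res).max())
rows=np.arange(160,208)
L=np.polyfit(rows,[np.where(m[k])[0].min() for k in rows],1);R=np.polyfit(rows,[np.where(m[k])[0].max() for k in rows],1)
P=[]
for s in(L,R):
    y=(f[0]*s[1]+f[1])/(1-f[0]*s[0]); x=np.polyval(s,y); w=onz("top",(x,y+.5),.148); P.append(w); print((x,y),w)
print("width",np.linalg.norm(P[0]-P[1]),"mid",(P[0]+P[1])/2,"yaw",np.degrees(np.arctan2(-(P[0]-P[1])[0],(P[0]-P[1])[1])))
for nm,uv,z in[("pot",(362,190),.085),("twine",(181,205),.06),("brL",(265,220),.072),("brR",(297,220),.072),("trowel handle",(253,225),.02),("trowel end",(250,330),.0),("feed",(474,222),.15)]: print(nm,onz("top",uv,z))
cv2.imwrite("pics/c0.png",cv2.resize(im[130:340,190:390],None,fx=4,fy=4)[:600]) 
E
```

```text
cam [ 0.32546709 -0.00851373  1.34249815] [1.27679415 0.19334116 0.93798279]
(203, 139, 136, 84) 9934.5
[-5.99976897e-02  2.34175072e+02] 0.9842670671133931
(np.float64(202.99999999999991), np.float64(221.99554118054743)) [0.54808904 0.19426395 0.148     ]
(np.float64(337.9708669592202), np.float64(213.89760098202387)) [ 0.57790361 -0.1286316   0.148     ]
width 0.3242690900663343 mid [0.56299632 0.03281618 0.148     ] yaw 5.275449837650515
pot [ 0.6568175  -0.19624322  0.085     ]
twine [0.60880952 0.26996769 0.06      ]
brL [0.57376401 0.04923327 0.072     ]
brR [ 0.57626718 -0.03208482  0.072     ]
trowel handle [0.56948435 0.08277998 0.02      ]
trowel end [0.29696934 0.08028067 0.        ]
feed [ 0.56817138 -0.46230515  0.15      ]
```

View pics/c0.png

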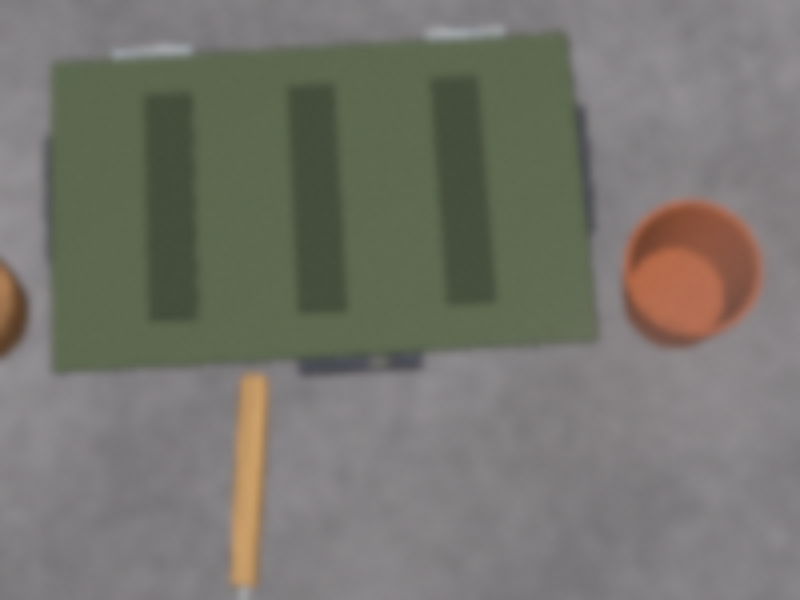

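The crop shows the bracket at crop x 300–422 with a lighter spot at (378,362), possibly the tongue, about 33 mm right of the lid middle. The lip middle is about (0.561, 0.033) and the yaw about 5.3°. The measured width of 324 mm fits the stated 330. Next I turn the jaws along the edge and carry the tool across high up with the fingers shut.

Request:
carry_out(plan=[[[0, 0, 0], [0, 0, -6.24], 255], [[0, 0, 0], [0, 0, -6.24], 255], [[0, 0, 0], [0, 0, -6.24], 255], [[0, 0, 0], [0, 0, -6.24], 255], [[0, 0, 0], [0, 0, -6.24], 255], [[0.014, 0.039, 0], [0, 0, 0], 255], [[0.014, 0.039, 0], [0, 0, 0], 255], [[0.014, 0.039, 0], [0, 0, 0], 255], [[0.014, 0.039, 0], [0, 0, 0], 255], [[0.014, 0.039, 0], [0, 0, 0], 255], [[0, 0.039, 0], [0, 0, 0], 255], [[0, 0.039, 0], [0, 0, 0], 255]], grip_force=20)

```text
time_s: 1.1
tcp_pos: [0.39, 0.3398, 0.404]
eef_rot: [180.0, 0.0, 5.3]
contact_force: [1.0, 0.3, 1.1]
gripper_width: 0.0133
```

Request:
carry_out(plan=[[[0, 0.039, 0], [0, 0, 0], 255], [[0, 0.039, 0], [0, 0, 0], 255], [[0, 0.039, 0], [0, 0, 0], 255], [[0, 0.039, 0], [0, 0, 0], 255], [[0, 0.039, 0], [0, 6.43, 0], 255], [[0, 0.039, 0], [0, 6.43, 0], 255], [[0, 0.039, 0], [0, 6.43, 0], 255], [[0, 0.039, 0], [0, 6.43, 0], 255], [[0, 0.039, 0], [0, 6.43, 0], 255], [[0, 0.039, 0], [0, 6.43, 0], 255], [[0, 0.039, 0], [0, 6.43, 0], 255], [[0, 0, 0], [0, 0, 0], 255]])

```text
time_s: 2.1
tcp_pos: [0.4284, -0.0756, 0.4072]
eef_rot: [-179.7, -41.9, 4.4]
contact_force: [0.2, -0.7, -0.6]
gripper_width: 0.0006
```

```bash
python3 - <<'E'
from h import *
s=r.get_state()
for k in("time_s","joints","tcp_pos","eef_rot","contact_force","gripper_width"):print(k,np.round(s[k],3))
E
```

```text
time_s 2.1
joints [ 11.694 -14.721 -57.761  40.912  -6.98   43.866]
tcp_pos [ 0.428 -0.076  0.407]
eef_rot [-179.71   -41.876    4.413]
contact_force [ 0.197 -0.703 -0.604]
gripper_width 0.001
```

```bash
python3 - <<'E'
import numpy as np
from scipy.spatial.transform import Rotation as R
D=np.radians
rows=[];rhs=[]
def zt(e): return R.from_euler("xyz",e,degrees=True).as_matrix()[:,2]
S=[([80.618,20.591,.633],[.29463,.60708,.40371],[179.9,0,-25.9]),([11.694,-14.721,-57.761],[.4284,-.0756,.4072],[-179.71,-41.88,4.41])]
# azimuth
for q,p,e in S: print(np.degrees(np.arctan2(p[1],p[0])), q[0])
from scipy.optimize import least_squares
def res(x):
    a,b,h,d=x;o=[]
    for q,p,e in S:
        w=np.array(p)-d*zt(e); dip=D(q[1]-q[2])
        o+=[a*np.sin(D(q[1]))+b*np.cos(dip)-np.hypot(w[0],w[1]), h+a*np.cos(D(q[1]))-b*np.sin(dip)-w[2]]
    return o
s=least_squares(res,[.4,.45,.35,.1]);print(s.x,s.fun)
a,b,h,d=s.x
for q,p,e in S:
    w=np.array(p)-d*zt(e);print("wrist",w,np.degrees(np.arctan2(w[1],w[0])))
g=lambda j3:np.sqrt(a*a+b*b+2*a*b*np.cos(D(90-j3)))
print("min dist",g(-58.2))
for t in(30,35,40,45,50,60):
  for back in(.0,.03,.06):
    zt_=np.array([np.sin(D(t)),0,-np.cos(D(t))])
    # tip axis point
    u=np.array([.9957,.0924]);M=np.array([.561,.033]);l=np.array([-.0924,.9957])
    T=M-.1*l+(.028-back)*u
    w=np.append(T-(.178+d)*np.sin(D(t))*u,.098+(.178+d)*np.cos(D(t)))
    rr=np.hypot(w[0],w[1]);dist=np.hypot(rr,w[2]-h)
    c=(dist**2-a*a-b*b)/(2*a*b);j3=90-np.degrees(np.arccos(np.clip(c,-1,1)))
    al=np.degrees(np.arctan2(w[2]-h,rr)); 
    be=np.degrees(np.arccos((dist**2+a*a-b*b)/(2*a*dist))); j2=90-al-be
    print(t,back,np.round(w,3),"dist",dist.round(3),"j2",j2.round(1),"j3",j3.round(1),"dip",(j2-j3).round(1),"need",90-t)
E
```

```text
64.11162570949173 80.618
-10.007979801441337 11.694
[0.73905331 0.44234112 0.37741807 0.51456275] [ 3.33066907e-16  1.77635684e-15 -5.24580379e-15  3.33066907e-16]
wrist [0.29502228 0.60788788 0.91827197] 64.11161025754289
wrist [ 0.08611361 -0.10460976  0.79031002] -50.53916114870832
min dist 0.4314885662622209
30 0.0 [ 0.253 -0.096  0.698] dist 0.42 j2 8.3 j3 -59.9 dip 68.3 need 60
30 0.03 [ 0.223 -0.099  0.698] dist 0.403 j2 6.8 j3 -62.4 dip 69.2 need 60
30 0.06 [ 0.194 -0.102  0.698] dist 0.388 j2 5.2 j3 -64.8 dip 70.0 need 60
35 0.0 [ 0.203 -0.101  0.665] dist 0.366 j2 11.7 j3 -68.4 dip 80.1 need 55
35 0.03 [ 0.173 -0.103  0.665] dist 0.351 j2 10.9 j3 -71.1 dip 81.9 need 55
35 0.06 [ 0.143 -0.106  0.665] dist 0.338 j2 10.1 j3 -73.6 dip 83.7 need 55
40 0.0 [ 0.155 -0.105  0.629] dist 0.313 j2 22.4 j3 -79.9 dip 102.4 need 50
40 0.03 [ 0.125 -0.108  0.629] dist 0.301 j2 26.3 j3 -85.2 dip 111.5 need 50
40 0.06 [ 0.095 -0.111  0.629] dist 0.29 j2 nan j3 -90.0 dip nan need 50
45 0.0 [ 0.111 -0.109  0.588] dist 0.261 j2 nan j3 -90.0 dip nan need 45
45 0.03 [ 0.081 -0.112  0.588] dist 0.252 j2 nan j3 -90.0 dip nan need 45
45 0.06 [ 0.051 -0.115  0.588] dist 0.245 j2 nan j3 -90.0 dip nan need 45
50 0.0 [ 0.07  -0.113  0.543] dist 0.212 j2 nan j3 -90.0 dip nan need 40
50 0.03 [ 0.04  -0.116  0.543] dist 0.206 j2 nan j3 -90.0 dip nan need 40
50 0.06 [ 0.01  -0.119  0.543] dist 0.204 j2 nan j3 -90.0 dip nan need 40
60 0.0 [ 0.001 -0.119  0.444] dist 0.137 j2 nan j3 -90.0 dip nan need 30
60 0.03 [-0.029 -0.122  0.444] dist 0.142 j2 nan j3 -90.0 dip nan need 30
60 0.06 [-0.059 -0.125  0.444] dist 0.153 j2 nan j3 -90.0 dip nan need 30<stdin>:32: RuntimeWarning: invalid value encountered in arccos
```

```bash
cat > k.py <<'E'
import numpy as np
from scipy.spatial.transform import Rotation as R
from scipy.optimize import least_squares
D=np.radians
def zt(e): return R.from_euler("xyz",e,degrees=True).as_matrix()[:,2]
E
python3 - <<'E'
from k import *
from plant import r
s=r.get_state()
S=[([80.618,20.591,.633],[.29463,.60708,.40371],[179.9,0,-25.9]),(s["joints"],s["tcp_pos"],s["eef_rot"])]
e=.675*np.sin(D(80.618-64.112));print("e",e)
# wrist in plane frame: rotate by -j1; lateral comp must be -e
for d in np.arange(.05,.25,.025):
    o=[]
    for q,p,eu in S:
        w=np.array(p)-d*zt(eu); c,s_=np.cos(D(q[0])),np.sin(D(q[0]))
        o+=[c*w[0]+s_*w[1], -s_*w[0]+c*w[1], w[2]]
    r1,_,z1,r2,_,z2=o
    A=[];B=[]
    for (q,_,_),rr,zz in zip(S,(r1,r2),(z1,z2)):
        dip=D(q[1]-q[2])
        A+=[[np.sin(D(q[1])),np.cos(dip),0],[np.cos(D(q[1])),-np.sin(dip),1]];B+=[rr,zz]
    x,rs,*_=np.linalg.lstsq(np.array(A),np.array(B),rcond=None)
    print(round(d,3),np.round(o,3),x.round(3),rs)
# forearm direction vs tool z at pose 2
q,p,eu=S[1];c,s_=np.cos(D(q[0])),np.sin(D(q[0]));z=zt(eu)
print("tool z in arm plane",c*z[0]+s_*z[1],-s_*z[0]+c*z[1],z[2], "angle dip",q[1]-q[2], q)
E
```

```text
e 0.19177813159714577
0.05 [ 0.647 -0.192  0.454  0.371 -0.157  0.444] [0.284 0.57  0.471] [0.01638872]
0.075 [ 0.647 -0.192  0.479  0.355 -0.155  0.463] [0.313 0.56  0.459] [0.01444545]
0.1 [ 0.647 -0.192  0.504  0.338 -0.153  0.482] [0.343 0.55  0.448] [0.01262477]
0.125 [ 0.647 -0.192  0.529  0.321 -0.151  0.5  ] [0.372 0.539 0.436] [0.01092668]
0.15 [ 0.647 -0.192  0.554  0.305 -0.149  0.519] [0.402 0.529 0.425] [0.00935118]
0.175 [ 0.647 -0.192  0.579  0.288 -0.147  0.537] [0.431 0.519 0.414] [0.00789828]
0.2 [ 0.647 -0.192  0.604  0.272 -0.145  0.556] [0.46  0.509 0.402] [0.00656798]
0.225 [ 0.647 -0.192  0.629  0.255 -0.143  0.575] [0.49  0.499 0.391] [0.00536026]
tool z in arm plane 0.6627749016486789 -0.07958893244733202 -0.7445770823605021 angle dip 43.04021266426476 [ 11.69429064 -14.72070399 -57.76091665  40.91197259  -6.98033108
  43.86637736]
```

Request:
carry_out(plan=[[[-0.018, 0.003, 0.018], [0, 0, 0], 255], [[-0.018, 0.003, 0.018], [0, 0, 0], 255], [[-0.018, 0.003, 0.018], [0, 0, 0], 255], [[-0.018, 0.003, 0.018], [0, 0, 0], 255], [[0, 0, 0], [0, 0, 0], 255], [[0, 0, 0], [0, 0, 0], 255]])

```text
time_s: 2.6
tcp_pos: [0.4299, -0.1033, 0.3384]
eef_rot: [-177.5, -39.4, 5.2]
contact_force: [0.5, -0.9, 0.6]
gripper_width: 0.0005
```

```bash
cat > st.py <<'E'
from h import *
from scipy.spatial.transform import Rotation as R
s=r.get_state()
for k in("time_s","joints","tcp_pos","eef_rot","contact_force"):print(k,np.round(s[k],4 if k=="tcp_pos" else 1))
m=R.from_euler("xyz",s["eef_rot"],degrees=True).as_matrix()
M=np.array([.561,.033]);y=np.radians(5.3);u=np.array([np.cos(y),np.sin(y)]);l=np.array([-u[1],u[0]])
t=s["tcp_pos"]+.178*m[:,2]; 
for n,p in(("axis",t),("upper",t+.0095*m[:,0]),("lower",t-.0095*m[:,0])): print(n,"u,l,z mm",np.round(1000*np.array([(p[:2]-M)@u,(p[:2]-M)@l,p[2]]),1))
E
python3 st.py
```

```text
time_s 2.6
joints [  9.3  -7.8 -58.2  26.8  -0.2  60. ]
tcp_pos [ 0.4299 -0.1033  0.3384]
eef_rot [-177.5  -39.4    5.2]
contact_force [ 0.5 -0.9  0.6]
axis u,l,z mm [ -30.3 -116.   200.9]
upper u,l,z mm [ -23.  -116.   206.9]
lower u,l,z mm [ -37.7 -116.   194.9]
```

Request:
carry_out(plan=[[[0.0085, 0, 0.0055], [0, -3.1, 0], 255], [[0.0085, 0, 0.0055], [0, -3.1, 0], 255], [[0.0085, 0, 0.0055], [0, -3.1, 0], 255], [[0, 0, 0], [0, 0, 0], 255], [[0, 0, 0], [0, 0, 0], 255]])

```text
time_s: 3.02
tcp_pos: [0.4582, -0.1042, 0.3425]
eef_rot: [-178.3, -31.6, 5.6]
contact_force: [-0.4, 0.4, -0.3]
gripper_width: 0.0001
```

```bash
python3 st.py
```

```text
time_s 3.0
joints [ 11.9  -4.1 -44.4   5.3 -18.3  79.6]
tcp_pos [ 0.4582 -0.1042  0.3425]
eef_rot [-178.3  -31.6    5.6]
contact_force [-0.4  0.4 -0.3]
axis u,l,z mm [ -22.  -121.4  190.8]
upper u,l,z mm [ -13.9 -121.3  195.8]
lower u,l,z mm [ -30.1 -121.4  185.9]
```

Request:
carry_out(plan=[[[-0.0126, 0, 0.0204], [-1.7, 0, 0], 255], [[-0.0126, 0, 0.0204], [0, 0, 0], 255], [[-0.0126, 0, 0.0204], [0, 0, 0], 255], [[-0.0126, 0, 0.0204], [0, 0, 0], 255], [[0, 0, 0], [0, 0, 0], 255], [[0, 0, 0], [0, 0, 0], 255]])

```text
time_s: 3.52
tcp_pos: [0.4606, -0.1192, 0.2693]
eef_rot: [-179.1, -30.9, 5.4]
contact_force: [0.6, 0.4, 0.3]
gripper_width: 0.0002
```

```bash
python3 st.py; python3 - <<'E'
from h import *
im=r.capture("top")[:,:,::-1]; cv2.imwrite("pics/t1.png",cv2.resize(im[120:320,180:430],None,fx=3,fy=3))
E
```

```text
time_s 3.5
joints [  7.7   3.4 -55.   21.2  -0.7  66.8]
tcp_pos [ 0.4606 -0.1192  0.2693]
eef_rot [-179.1  -30.9    5.4]
contact_force [0.6 0.4 0.3]
axis u,l,z mm [ -22.6 -139.2  116.7]
upper u,l,z mm [ -14.4 -139.2  121.6]
lower u,l,z mm [ -30.7 -139.3  111.8]
```

View pics/t1.png

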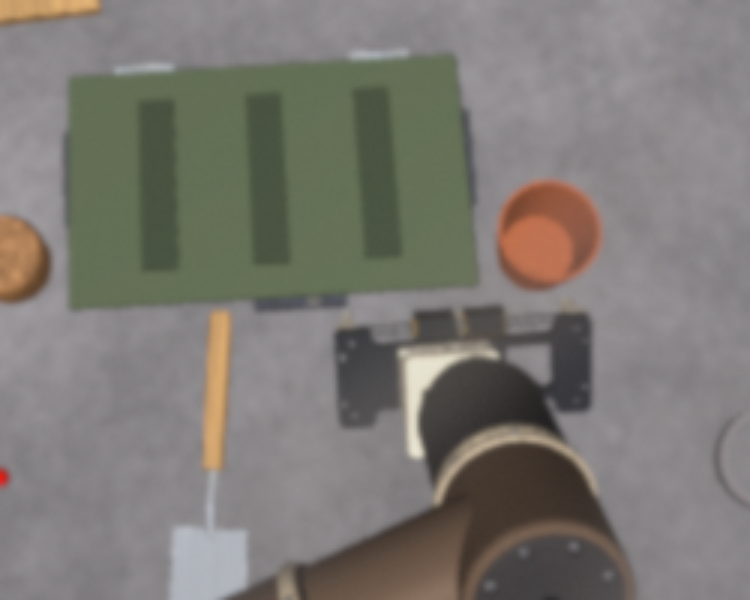

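The picture shows the shut fingers at crop x 415–505, about 14 mm in front of the lid's right end. The singular wrist made them drift right. I'll move left and down a little.

Request:
carry_out(plan=[[[0, -0.012, 0], [0, 0, 0], 255], [[0, -0.012, 0], [0, 0, 0], 255], [[0, -0.012, 0], [0, 0, 0], 255], [[0, -0.006, 0], [0, 0, 0], 255], [[-0.0062, 0, 0.0102], [0, 0, 0], 255], [[-0.0062, 0, 0.0102], [0, 0, 0], 255], [[0, 0, 0], [0, 0, 0], 255], [[0, 0, 0], [0, 0, 0], 255]])

```text
time_s: 4.23
tcp_pos: [0.4624, -0.0925, 0.2603]
eef_rot: [-177.3, -30.1, 5.6]
contact_force: [-0.2, 0.1, 0.9]
gripper_width: 0.0006
```

```bash
python3 st.py
```

```text
time_s 4.2
joints [ 11.5   4.1 -54.9  18.6  -0.9  66.3]
tcp_pos [ 0.4624 -0.0925  0.2603]
eef_rot [-177.3  -30.1    5.6]
contact_force [-0.2  0.1  0.9]
axis u,l,z mm [ -20.7 -107.1  106.4]
upper u,l,z mm [ -12.5 -107.   111.2]
lower u,l,z mm [ -28.9 -107.1  101.6]
```

Request:
carry_out(plan=[[[0, 0, 0], [0, -0.6, 0], 255], [[0, 0, 0], [0, -0.6, 0], 255], [[0, 0, 0], [-0.4, -0.6, 0], 255], [[0, 0, 0], [-0.5, -0.6, 0], 255], [[0, 0, 0], [-0.6, -0.6, 0], 255], [[0, 0, 0], [-0.6, 0, 0], 255], [[0, 0, 0], [-0.6, 0, 0], 255], [[0, 0, 0], [0, 0, 0], 255]])

```text
time_s: 4.9
tcp_pos: [0.4639, -0.0957, 0.2642]
eef_rot: [-179.8, -26.9, 5.8]
contact_force: [-0.2, -1.3, -0.8]
gripper_width: 0.0004
```

```bash
python3 st.py
```

```text
time_s 4.9
joints [  7.9   3.7 -58.2  35.7  -1.4  52.4]
tcp_pos [ 0.4639 -0.0957  0.2642]
eef_rot [-179.8  -26.9    5.8]
contact_force [-0.2 -1.3 -0.8]
axis u,l,z mm [ -28.  -117.9  105.5]
upper u,l,z mm [ -19.5 -117.9  109.8]
lower u,l,z mm [ -36.4 -118.   101.2]
```

```bash
cat > kin.py <<'E'
import numpy as np
from scipy.spatial.transform import Rotation as R
from scipy.optimize import least_squares
f=lambda a,t:R.from_euler(a,t,degrees=True).as_matrix()
S=[([80.6178,20.5914,.6333,-.0232,-70.1353],[.29463,.60708,.40371]),
([11.694,-14.7207,-57.7609,40.912,-6.9803],[.4284,-.0756,.4072]),
([9.3,-7.8,-58.2,26.8,-.2],[.4299,-.1033,.3384]),
([11.9,-4.1,-44.4,5.3,-18.3],[.4582,-.1042,.3425]),
([7.7,3.4,-55,21.2,-.7],[.4606,-.1192,.2693]),
([11.5,4.1,-54.9,18.6,-.9],[.4624,-.0925,.2603]),
([7.9,3.7,-58.2,35.7,-1.4],[.4639,-.0957,.2642])]
# params: y1,z1 | z2 | x3,z3 | y4,z4 | x5,z5
def cols(q):
    A=f("z",q[0]);B=A@f("y",q[1]);C=A@f("y",q[1]-q[2]);D=C@f("x",-q[3]);E=D@f("y",-q[4])
    return np.column_stack([A[:,1],A[:,2],B[:,2],C[:,0],C[:,2],D[:,1],D[:,2],E[:,0],E[:,2],A[:,0],B[:,0]]),E
K=np.vstack([cols(q)[0] for q,_ in S]);b=np.hstack([p for _,p in S])
lam=2e-3
X=np.linalg.lstsq(np.vstack([K,lam*np.eye(11)]),np.r_[b,np.zeros(11)],rcond=None)[0]
def fk(q): c,E=cols(q); return c@X,E[:,0]
def ik(p,z,q0):
    lo=np.array([-176,-82,-58.2,-173.8,-174.7]);hi=np.array([176,121.7,71.7,95.5,-.15])
    g=lambda q:np.r_[(fk(q)[0]-p)*100,(fk(q)[1]-z)*30]
    s=least_squares(g,np.clip(q0,lo+.1,hi-.1),bounds=(lo,hi)); return s.x,1000*np.linalg.norm(s.fun[:3]/100),np.degrees(np.linalg.norm(s.fun[3:]/30))
E
python3 - <<'E'
from kin import *
print(X.round(4)); print(((K@X-b)*1000).reshape(-1,3).round(1))
yw=np.radians(5.3)
def u_(a):return np.array([np.cos(a),np.sin(a),0])
u=u_(yw);l=np.array([-u[1],u[0],0]);M=np.array([.561,.033,0])
for t in(25,30,35,40,45):
  for L,back in((-110,0),(-110,40),(-60,0),(-30,0)):
    t_=np.radians(t)
    z=np.sin(t_)*u-np.cos(t_)*np.array([0,0,1]); xt=np.cos(t_)*u+np.sin(t_)*np.array([0,0,1])
    lipc=M+[0,0,.14]+L/1000*l-back/1000*u
    p=lipc+.05*z-.0095*xt-.178*z
    best=[]
    for q0 in([10,0,-50,20,-10],[10,0,-50,-90,-10],[10,0,-50,90,-10],[10,0,-50,-170,-20]):
        q,e1,e2=ik(p,z,q0); best.append((e1+e2,q))
    for e,q in best:
        if e<2: print(t,L,back,round(e,2),q.round(0))
E
```

```text
[-1.600e-03  1.987e-01  5.978e-01  4.635e-01  4.400e-03 -1.901e-01
 -2.800e-03  1.980e-01  3.100e-03 -1.800e-03 -4.000e-04]
[[-0.1 -0.  -0. ]
 [ 0.1  0.  -0.1]
 [-0.1 -0.1  0. ]
 [ 0.1 -0.2  0.1]
 [-0.   0.2  0. ]
 [-0.   0.1 -0.2]
 [ 0.1 -0.1  0.1]]
25 -110 0 0.0 [ 11.   9. -52.  28.  -5.]
25 -110 0 0.0 [ 11.   9. -52.  28.  -5.]
25 -110 0 0.0 [ 11.   9. -52.  28.  -5.]
25 -110 40 0.94 [  9.   5. -58.  37.  -2.]
25 -110 40 0.94 [  9.   5. -58.  37.  -2.]
25 -110 40 0.94 [  9.   5. -58.  37.  -2.]
45 -110 0 0.0 [  5.   9. -35. -49.  -0.]
45 -110 0 0.0 [  5.   9. -35. -49.  -0.]
45 -110 0 0.0 [  5.   9. -35. -49.  -0.]
45 -110 0 0.0 [  5.   9. -35. -49.  -0.]
45 -110 40 0.0 [  1.   6. -37. -57.  -4.]
45 -110 40 0.0 [  1.   6. -37. -57.  -4.]
45 -110 40 0.0 [  1.   6. -37. -57.  -4.]
45 -110 40 0.0 [  1.   6. -37. -57.  -4.]
```

```bash
cat > scan.py <<'E'
from kin import *
def pose(t,L,back,up,hd,s=.05):
    y=np.radians(5.3);u=np.array([np.cos(y),np.sin(y),0]);l=np.array([-u[1],u[0],0]);M=np.array([.561,.033,.14])
    a=np.radians(5.3+hd);h=np.array([np.cos(a),np.sin(a),0]);t=np.radians(t);k=np.array([0,0,1])
    z=np.sin(t)*h-np.cos(t)*k;x=np.cos(t)*h+np.sin(t)*k
    return M+L/1000*l-back/1000*u+up/1000*k+s*z-.0095*x-.178*z, z
E
python3 - <<'E'
from scan import *
seeds=[[a,b,c,d,e] for a in(-20,10,30) for b,c in((0,-50),(10,-30)) for d,e in((30,-15),(-60,-20),(-120,-20),(-165,-40))]
for hd in(0,10,20,-10,-20):
  for t in(25,30,35,40,45,50,55):
    out=[]
    for L in(-105,-60,-20,20):
      for back,up in((0,0),(35,0)):
        p,z=pose(t,L,back,up,hd); ok=set()
        for q0 in seeds:
          q,e1,e2=ik(p,z,q0)
          if e1+e2<.5: ok.add((tuple(q.round(-1)[3:4]),round(-q[4])))
        out.append("|".join(f"{a[0]:.0f},{b}" for a,b in sorted(ok)) or "-")
    print(hd,t,out)
E
```

```text
0 25 ['40,2', '-', '-', '-', '-', '-', '-', '-']
0 30 ['-', '-', '-', '-', '-', '-', '-', '-']
0 35 ['-', '-', '-', '-', '-', '-', '-', '-']
0 40 ['-', '-', '-', '-', '-', '-', '-', '-']
0 45 ['-', '-50,2', '-', '-', '-', '-', '-', '-']
0 50 ['-90,15', '-90,18', '-90,12', '-90,14', '-100,10', '-100,12', '-110,10', '-110,12']
0 55 ['-110,27', '-100,29', '-110,26', '-110,28', '-120,26', '-120,28', '-130,27', '-130,29']
10 25 ['-10,17', '-10,16', '0,12', '10,10', '20,6', '-', '-', '-']
10 30 ['-10,12', '-10,11', '-', '-', '-', '-', '-', '-']
10 35 ['-30,10', '-30,10', '-', '-', '-', '-', '-', '-']
10 40 ['-40,13', '-50,13', '-30,2', '-30,0', '-', '-', '-', '-']
10 45 ['-60,18', '-70,20', '-60,12', '-60,13', '-60,4', '-60,5', '-', '-']
10 50 ['-80,25', '-80,27', '-80,21', '-80,23', '-90,17', '-90,19', '-90,14', '-90,16']
10 55 ['-90,33', '-90,35', '-100,30', '-100,33', '-100,28', '-100,30', '-110,27', '-110,29']
20 25 ['-20,25', '-20,25', '-10,21', '-10,20', '-10,18', '-10,16', '0,14', '0,11']
20 30 ['-30,23', '-30,23', '-20,18', '-20,18', '-20,13', '-10,12', '0,6', '-']
20 35 ['-40,24',
[... 545 characters left out ...]
, '-', '-']
-10 40 ['-', '-', '-', '-', '-', '-', '-', '-']
-10 45 ['-', '-', '-', '-', '-', '-', '-', '-']
-10 50 ['-100,8', '-100,11', '-120,11', '-120,12', '-130,15', '-130,16', '-150,21', '-150,21']
-10 55 ['-130,26', '-120,27', '-140,28', '-130,29', '-150,31', '-140,32', '-160,35', '-150,36']
-20 25 ['-', '-', '-', '-', '-', '-', '-', '-']
-20 30 ['-', '-', '-', '-', '-', '-', '-', '-']
-20 35 ['-', '-', '-', '-', '-', '-', '-', '-']
-20 40 ['-', '-', '-', '-', '-', '-', '-', '-170,10']
-20 45 ['-', '-', '-', '-', '-170,16', '-160,14', '-', '-']
-20 50 ['-140,17', '-140,17', '-160,23', '-150,23', '-170,28', '-', '-', '-']
-20 55 ['-150,32', '-150,33', '-160,37', '-', '-', '-', '-', '-']
```

```bash
cat > pl.py <<'E'
from scan import *
import sys,json
from scipy.spatial.transform import Slerp
from plant import r
def frame(t,hd):
    a=np.radians(5.3+hd);h=np.array([np.cos(a),np.sin(a),0]);t=np.radians(t);k=np.array([0,0,1])
    z=np.sin(t)*h-np.cos(t)*k;x=np.cos(t)*h+np.sin(t)*k
    return R.from_matrix(np.column_stack([x,np.cross(z,x),z]))
def plan(wps,start=None):
    """wps: (t,L,back,up,hd,s,nrows). prints rounded rows, checks joints"""
    s=r.get_state(); p=s["tcp_pos"];o=R.from_euler("xyz",s["eef_rot"],degrees=True);q=s["joints"][:5]
    if start: p,_=pose(*start[:6]);o=frame(start[0],start[4])
    rows=[]
    for t,L,b,up,hd,sd,n in wps:
        P,_=pose(t,L,b,up,hd,sd);O=frame(t,hd)
        for i in range(n):
            k=n-i; T=p+(P-p)/k; W=Slerp([0,1],R.concatenate([o,O]))(1/k)
            d=np.round(o.inv().apply(T-p),4); w=np.round((o.inv()*W).as_rotvec(degrees=True),2)
            p=p+o.apply(d);o=o*R.from_rotvec(w,degrees=True)
            q2,e1,e2=ik(p,o.as_matrix()[:,2],q); dq=abs(q2-q).max();q=q2
            rows.append([d.tolist(),w.tolist(),255])
            print(f"p {p.round(3)} q {q.round(0)} err {e1:.1f}mm {e2:.1f}deg dq {dq:.0f}")
    print(json.dumps(rows)); return rows
E
python3 - <<'E'
from pl import *
plan([(27,-110,25,90,0,.05,3),(30,-105,30,90,20,.05,4),(48,-105,40,50,20,.05,4)])
E
```

```text
p [ 0.469 -0.092  0.289] q [ 13.   2. -50.  16. -12.] err 0.0mm 0.0deg dq 20
p [ 0.475 -0.089  0.315] q [ 14.   0. -47.  13. -17.] err 0.0mm 0.0deg dq 5
p [ 0.48  -0.085  0.34 ] q [ 14.  -2. -44.  11. -22.] err 0.0mm 0.0deg dq 5
p [ 0.479 -0.09   0.339] q [ 13.  -1. -40.   3. -23.] err 0.0mm 0.0deg dq 8
p [ 0.478 -0.095  0.338] q [ 11.  -1. -37.  -5. -26.] err 0.0mm 0.0deg dq 8
p [ 0.477 -0.1    0.337] q [  8.  -0. -34. -13. -29.] err 0.0mm 0.0deg dq 7
p [ 0.475 -0.105  0.336] q [  5.   0. -31. -19. -32.] err 0.0mm 0.0deg dq 6
p [ 0.466 -0.109  0.319] q [  2.   1. -31. -27. -29.] err 0.0mm 0.0deg dq 8
p [ 0.457 -0.112  0.302] q [ -2.   2. -30. -38. -28.] err 0.0mm 0.0deg dq 11
p [ 0.448 -0.115  0.285] q [ -9.   3. -29. -51. -30.] err 0.0mm 0.0deg dq 12
p [ 0.439 -0.119  0.269] q [-16.   5. -29. -63. -34.] err 0.0mm 0.0deg dq 12
[[[0.0165, -0.0031, -0.0199], [-0.13, 0.02, 0.14], 255], [[0.0165, -0.003, -0.0198], [-0.13, 0.02, 0.14], 255], [[0.0165, -0.0031, -0.0199], [-0.13, 0.03, 0.13], 255], [[-0.0018, 0.0049, 0.0001], [2.39, 0.74, -4.39], 255], [[-0.0022, 0.0048, -0.0001], [2.38, 0.74, -4.4], 255], [[-0.0026, 0.0046, -0.0004], [2.39, 0.74, -4.39], 255], [[-0.0029, 0.0043, -0.0006], [2.38, 0.75, -4.4], 255], [[-0.0168, -0.0008, 0.0098], [0.0, 4.5, 0.0], 255], [[-0.0175, -0.0009, 0.0084], [0.0, 4.5, 0.0], 255], [[-0.0181, -0.0008, 0.0071], [0.0, 4.5, 0.0], 255], [[-0.0187, -0.0009, 0.0056], [0.0, 4.5, 0.01], 255]]
```

Request:
carry_out(plan=[[[0.008, -0.0015, -0.01], [0, 0, 0], 255], [[0.008, -0.0015, -0.01], [0, 0, 0], 255], [[0.0165, -0.003, -0.02], [0, 0, 0], 255], [[0.0165, -0.003, -0.02], [0, 0, 0], 255], [[-0.002, 0.005, 0], [2.4, 0.75, -4.4], 255], [[-0.002, 0.005, 0], [2.4, 0.75, -4.4], 255], [[-0.0025, 0.0045, 0], [2.4, 0.75, -4.4], 255], [[-0.003, 0.0045, 0], [2.4, 0.75, -4.4], 255], [[0, 0, 0], [0, 0, 0], 255], [[0, 0, 0], [0, 0, 0], 255]])

```text
time_s: 5.73
tcp_pos: [0.4748, -0.1073, 0.3316]
eef_rot: [180.0, -28.9, 20.6]
contact_force: [-0.2, 0.3, 0.1]
gripper_width: 0.0004
```

```bash
python3 st.py; python3 - <<'E'
from pl import *
plan([(48,-105,40,40,20,.05,6),(48,-105,35,0,14,.05,4)])
E
```

```text
time_s 5.7
joints [  6.9   0.3 -33.3 -13.5 -28.9 113.9]
tcp_pos [ 0.4748 -0.1073  0.3316]
eef_rot [180.  -28.9  20.6]
contact_force [-0.2  0.3  0.1]
axis u,l,z mm [ -15.7 -109.2  175.8]
upper u,l,z mm [  -7.7 -107.1  180.4]
lower u,l,z mm [ -23.7 -111.4  171.2]
p [ 0.469 -0.109  0.32 ] q [  5.   1. -33. -20. -26.] err 0.0mm 0.0deg dq 6
p [ 0.463 -0.111  0.307] q [  3.   1. -33. -27. -25.] err 0.0mm 0.0deg dq 8
p [ 0.457 -0.113  0.295] q [ -1.   2. -31. -37. -25.] err 0.0mm 0.0deg dq 9
p [ 0.451 -0.115  0.283] q [ -6.   3. -30. -47. -27.] err 0.0mm 0.0deg dq 10
p [ 0.445 -0.117  0.271] q [-12.   4. -29. -56. -30.] err 0.0mm 0.0deg dq 10
p [ 0.439 -0.119  0.259] q [-17.   6. -29. -65. -34.] err 0.0mm 0.0deg dq 9
p [ 0.439 -0.116  0.249] q [-17.   7. -29. -67. -32.] err 0.0mm 0.0deg dq 2
p [ 0.44  -0.113  0.239] q [-18.   8. -30. -69. -31.] err 0.0mm 0.0deg dq 2
p [ 0.44  -0.111  0.229] q [-18.   9. -30. -71. -29.] err 0.0mm 0.0deg dq 3
p [ 0.44  -0.108  0.219] q [-18.  10. -31. -74. -28.] err 0.0mm 0.0deg dq 3
[[[-0.0113, -0.0003, 0.0076], [0.5, 3.18, -0.62], 255], [[-0.0118, -0.0004, 0.007], [0.5, 3.18, -0.62], 255], [[-0.0121, -0.0005, 0.0064], [0.5, 3.18, -0.62], 255], [[-0.0124, -0.0005, 0.0057], [0.5, 3.18, -0.62], 255], [[-0.0127, -0.0006, 0.005], [0.51, 3.18, -0.62], 255], [[-0.013, -0.0008, 0.0042], [0.5, 3.18, -0.63], 255], [[-0.0066, -0.0022, 0.0077], [-1.11, 0.0, 1.0], 255], [[-0.0066, -0.0023, 0.0076], [-1.12, 0.0, 1.01], 255], [[-0.0066, -0.0023, 0.0076], [-1.11, 0.0, 1.0], 255], [[-0.0067, -0.0023, 0.0075], [-1.12, 0.0, 1.01], 255]]
```

Request:
carry_out(plan=[[[-0.0113, -0.0003, 0.0076], [0.5, 3.18, -0.6], 255], [[-0.0118, -0.0004, 0.007], [0.5, 3.18, -0.6], 255], [[-0.0121, -0.0005, 0.0064], [0.5, 3.18, -0.6], 255], [[-0.0124, -0.0005, 0.0057], [0.5, 3.18, -0.6], 255], [[-0.0127, -0.0006, 0.005], [0.5, 3.18, -0.6], 255], [[-0.013, -0.0008, 0.0042], [0.5, 3.18, -0.6], 255], [[-0.0066, -0.0022, 0.0077], [-1.1, 0, 1.0], 255], [[-0.0066, -0.0023, 0.0076], [-1.1, 0, 1.0], 255], [[-0.0066, -0.0023, 0.0076], [-1.1, 0, 1.0], 255], [[-0.0067, -0.0023, 0.0075], [-1.1, 0, 1.0], 255], [[0, 0, 0], [0, 0, 0], 255], [[0, 0, 0], [0, 0, 0], 255]])

```text
time_s: 6.73
tcp_pos: [0.4419, -0.1031, 0.2342]
eef_rot: [-179.7, -45.0, 18.6]
contact_force: [-0.5, 0.6, 0.1]
gripper_width: 0.0002
```

```bash
python3 st.py; python3 - <<'E'
from pl import *
plan([(48,-100,6,-3,10,.05,5)])
im=r.capture("top")
import cv2;cv2.imwrite("pics/t2.png",cv2.resize(im[120:320,180:430,::-1],None,fx=3,fy=3))
E
```

```text
time_s 6.7
joints [-11.2   6.9 -31.2 -63.2 -23.6 173.3]
tcp_pos [ 0.4419 -0.1031  0.2342]
eef_rot [-179.7  -45.    18.6]
contact_force [-0.5  0.6  0.1]
axis u,l,z mm [ -8.9 -94.5 108.3]
upper u,l,z mm [ -2.3 -93.  115.1]
lower u,l,z mm [-15.4 -96.1 101.6]
p [ 0.447 -0.101  0.23 ] q [-12.   8. -31. -66. -23.] err 0.0mm 0.0deg dq 3
p [ 0.452 -0.099  0.227] q [-12.   8. -31. -68. -23.] err 0.0mm 0.0deg dq 2
p [ 0.457 -0.098  0.223] q [-13.   9. -30. -71. -23.] err 0.0mm 0.0deg dq 2
p [ 0.461 -0.096  0.219] q [-14.  10. -30. -73. -22.] err 0.0mm 0.0deg dq 3
p [ 0.466 -0.094  0.216] q [-14.  11. -30. -76. -22.] err 0.0mm 0.0deg dq 3
[[[0.0011, -0.0001, 0.0063], [-0.55, 0.6, 0.46], 255], [[0.001, -0.0002, 0.0063], [-0.55, 0.6, 0.46], 255], [[0.0009, -0.0003, 0.0064], [-0.54, 0.59, 0.46], 255], [[0.0009, -0.0004, 0.0063], [-0.55, 0.6, 0.46], 255], [[0.0007, -0.0004, 0.0064], [-0.54, 0.59, 0.45], 255]]
```

View pics/t2.png

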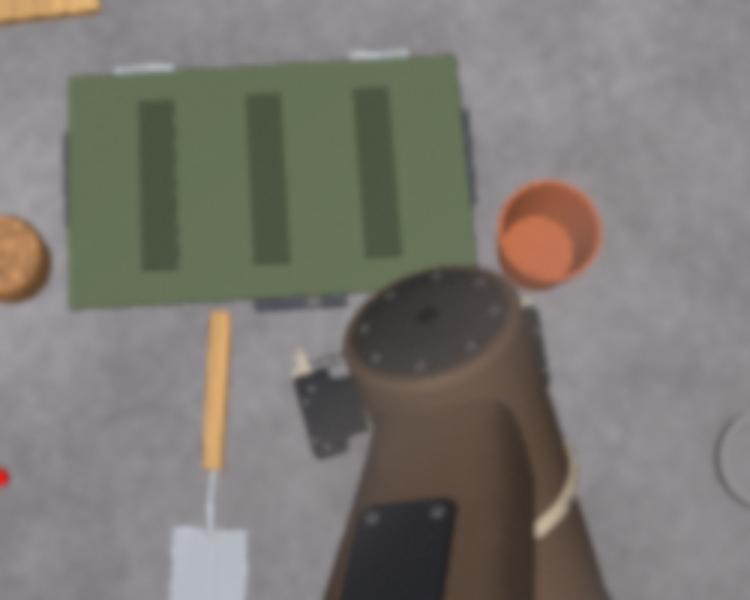

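The fingers are in front of the lid's right part, with the gripper's left side at crop (330,405). Joint 6 sits at its limit (173.3°), so I'll back off along the tool axis and turn the gripper half a turn, which gives the same finger shape.

Request:
carry_out(plan=[[[0, 0, -0.012], [0, 0, 7], 255], [[0, 0, -0.012], [0, 0, 7], 255], [[0, 0, -0.012], [0, 0, 7], 255], [[0, 0, -0.012], [0, 0, 7], 255], [[0, 0, 0], [0, 0, 7], 255], [[0, 0, 0], [0, 0, 7], 255], [[0, 0, 0], [0, 0, 7], 255], [[0, 0, 0], [0, 0, 7], 255], [[0, 0, 0], [0, 0, 7], 255], [[0, 0, 0], [0, 0, 7], 255], [[0, 0, 0], [0, 0, 7], 255], [[0, 0, 0], [0, 0, 7], 255]])

```text
time_s: 7.78
tcp_pos: [0.4105, -0.1146, 0.2692]
eef_rot: [-135.0, -3.9, -67.1]
contact_force: [0.1, 0.2, -0.2]
gripper_width: 0.0004
```

Request:
carry_out(plan=[[[0, 0, 0], [0, 0, 7], 255], [[0, 0, 0], [0, 0, 7], 255], [[0, 0, 0], [0, 0, 7], 255], [[0, 0, 0], [0, 0, 7], 255], [[0, 0, 0], [0, 0, 7], 255], [[0, 0, 0], [0, 0, 7], 255], [[0, 0, 0], [0, 0, 7], 255], [[0, 0, 0], [0, 0, 7], 255], [[0, 0, 0], [0, 0, 7], 255], [[0, 0, 0], [0, 0, 7], 255], [[0, 0, 0], [0, 0, 7], 255], [[0, 0, 0], [0, 0, 7], 255]])

```text
time_s: 8.78
tcp_pos: [0.4105, -0.1146, 0.2692]
eef_rot: [-168.6, 44.0, -144.9]
contact_force: [-0.5, 0.3, 0.1]
gripper_width: 0.0002
```

Request:
carry_out(plan=[[[0, 0, 0], [0, 0, 7], 255], [[0, 0, 0], [0, 0, 5], 255], [[0, 0, 0], [0, 0, 0], 255], [[0, 0, 0], [0, 0, 0], 255]])

```text
time_s: 9.12
tcp_pos: [0.4106, -0.1145, 0.269]
eef_rot: [-180.0, 45.2, -161.0]
contact_force: [-0.6, 0.5, -0.0]
gripper_width: 0.0006
```

```bash
sed -i 's/np.column_stack(\[x,np.cross(z,x),z\])/np.column_stack([-x,-np.cross(z,x),z])/' pl.py
sed -i 's/m\[:,0\]) *,*/m[:,0]),/; s/t+.0095\*m/t-.0095*m/; s/("lower",t-.0095/("lower",t+.0095/' st.py; python3 st.py; python3 - <<'E'
from pl import *
plan([(48,-100,35,-3,10,.05,5),(48,-100,6,-3,10,.05,4)])
E
```

```text
time_s 9.1
joints [-10.3   0.5 -33.6 -55.5 -24.9 -15.5]
tcp_pos [ 0.4106 -0.1145  0.269 ]
eef_rot [-180.    45.2 -161. ]
contact_force [-0.6  0.5 -0. ]
axis u,l,z mm [ -40.7 -103.1  143.5]
upper u,l,z mm [ -34.2 -101.6  150.3]
lower u,l,z mm [ -47.2 -104.7  136.8]
p [ 0.416 -0.111  0.258] q [-11.   2. -33. -60. -24.] err 0.0mm 0.0deg dq 4
p [ 0.421 -0.107  0.248] q [-12.   4. -33. -64. -24.] err 0.0mm 0.0deg dq 4
p [ 0.427 -0.104  0.237] q [-14.   5. -33. -68. -23.] err 0.0mm 0.0deg dq 4
p [ 0.432 -0.1    0.226] q [-15.   7. -32. -72. -24.] err 0.0mm 0.0deg dq 4
p [ 0.437 -0.097  0.216] q [-17.   9. -32. -77. -24.] err 0.0mm 0.0deg dq 5
p [ 0.445 -0.096  0.216] q [-16.   9. -31. -77. -23.] err 0.0mm 0.0deg dq 1
p [ 0.452 -0.095  0.216] q [-16.  10. -31. -76. -23.] err 0.0mm 0.0deg dq 1
p [ 0.459 -0.095  0.216] q [-15.  10. -30. -76. -23.] err 0.0mm 0.0deg dq 1
p [ 0.466 -0.094  0.216] q [-14.  11. -30. -76. -22.] err 0.0mm 0.0deg dq 1
[[[0.0032, 0.0016, 0.012], [0.53, -0.56, 0.51], 255], [[0.0033, 0.0017, 0.0119], [0.53, -0.56, 0.51], 255], [[0.0034, 0.0018, 0.0119], [0.53, -0.56, 0.51], 255], [[0.0036, 0.0019, 0.0118], [0.53, -0.57, 0.51], 255], [[0.0037, 0.002, 0.0117], [0.53, -0.56, 0.52], 255], [[-0.0048, -0.0013, 0.0053], [0.0, -0.0, -0.0], 255], [[-0.0048, -0.0013, 0.0053], [0.0, -0.0, -0.0], 255], [[-0.0048, -0.0012, 0.0053], [0.0, -0.0, -0.0], 255], [[-0.0048, -0.0013, 0.0054], [0.0, -0.0, -0.0], 255]]
```

Request:
carry_out(plan=[[[0.0032, 0.0016, 0.012], [0.53, -0.56, 0.51], 255], [[0.0033, 0.0017, 0.0119], [0.53, -0.56, 0.51], 255], [[0.0034, 0.0018, 0.0119], [0.53, -0.56, 0.51], 255], [[0.0036, 0.0019, 0.0118], [0.53, -0.56, 0.51], 255], [[0.0037, 0.002, 0.0117], [0.53, -0.56, 0.51], 255], [[0, 0, 0], [0, 0, 0], 255], [[-0.0048, -0.0013, 0.0053], [0, 0, 0], 255], [[-0.0048, -0.0013, 0.0053], [0, 0, 0], 255], [[-0.0048, -0.0013, 0.0053], [0, 0, 0], 255], [[-0.0048, -0.0013, 0.0053], [0, 0, 0], 255], [[0, 0, 0], [0, 0, 0], 255], [[0, 0, 0], [0, 0, 0], 255]])

```text
time_s: 10.12
tcp_pos: [0.467, -0.0935, 0.2155]
eef_rot: [179.9, 48.0, -164.8]
contact_force: [0.2, 0.2, 0.6]
gripper_width: -0.0
```

```bash
python3 st.py; python3 - <<'E'
from pl import *
im=r.capture("top")
import cv2;cv2.imwrite("pics/t3.png",cv2.resize(im[120:320,180:430,::-1],None,fx=3,fy=3))
o=R.from_euler("xyz",r.get_state()["eef_rot"],degrees=True); y=np.radians(5.3)
for n,v in(("l",[-np.sin(y),np.cos(y),0]),("up",[0,0,1]),("u",[np.cos(y),np.sin(y),0])):print(n,o.inv().apply(v).round(3))
E
```

```text
time_s 10.1
joints [-14.4  10.7 -29.4 -75.4 -22.4   5.1]
tcp_pos [ 0.467  -0.0935  0.2155]
eef_rot [ 179.9   48.  -164.8]
contact_force [0.2 0.2 0.6]
axis u,l,z mm [ 24.9 -94.2  96.4]
upper u,l,z mm [ 31.2 -93.1 103.5]
lower u,l,z mm [ 18.7 -95.3  89.3]
l [-0.114  0.985  0.13 ]
up [-0.743  0.002 -0.669]
u [-0.66  -0.173  0.732]
```

View pics/t3.png

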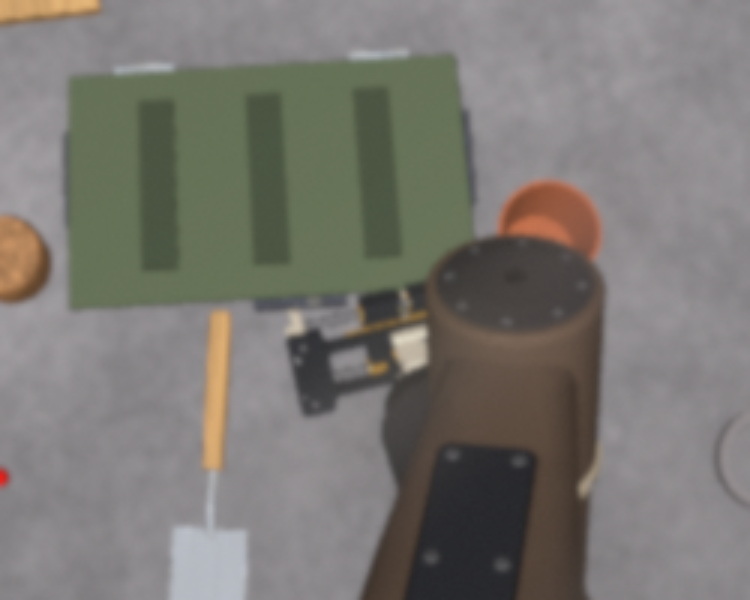

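The fingers are under the edge at crop x 360–450, and the light spot that may be the tongue is at about x 318. Now I feel to the left.

Request:
carry_out(plan=[[[-0.00017, 0.00148, 0.0002], [0, 0, 0], 255], [[-0.00017, 0.00148, 0.0002], [0, 0, 0], 255], [[-0.00017, 0.00148, 0.0002], [0, 0, 0], 255], [[-0.00017, 0.00148, 0.0002], [0, 0, 0], 255], [[-0.00017, 0.00148, 0.0002], [0, 0, 0], 255], [[-0.00017, 0.00148, 0.0002], [0, 0, 0], 255], [[-0.00017, 0.00148, 0.0002], [0, 0, 0], 255], [[-0.00017, 0.00148, 0.0002], [0, 0, 0], 255], [[-0.00017, 0.00148, 0.0002], [0, 0, 0], 255], [[-0.00017, 0.00148, 0.0002], [0, 0, 0], 255], [[0, 0, 0], [0, 0, 0], 255], [[0, 0, 0], [0, 0, 0], 255]])

```text
time_s: 11.17
tcp_pos: [0.4652, -0.0789, 0.2152]
eef_rot: [179.8, 48.0, -164.9]
contact_force: [0.0, -1.1, -0.1]
gripper_width: 0.0006
```

Request:
carry_out(plan=[[[-0.00017, 0.00148, 0.0002], [0, 0, 0], 255], [[-0.00017, 0.00148, 0.0002], [0, 0, 0], 255], [[-0.00017, 0.00148, 0.0002], [0, 0, 0], 255], [[-0.00017, 0.00148, 0.0002], [0, 0, 0], 255], [[-0.00017, 0.00148, 0.0002], [0, 0, 0], 255], [[-0.00017, 0.00148, 0.0002], [0, 0, 0], 255], [[-0.00017, 0.00148, 0.0002], [0, 0, 0], 255], [[0, 0, 0], [0, 0, 0], 255], [[0, 0, 0], [0, 0, 0], 255]])

```text
time_s: 11.92
tcp_pos: [0.4642, -0.0684, 0.2152]
eef_rot: [179.8, 48.0, -164.9]
contact_force: [-0.4, 0.2, -0.3]
gripper_width: 0.0006
```

Request:
carry_out(plan=[[[-0.00017, 0.00148, 0.0002], [0, 0, 0], 255], [[-0.00017, 0.00148, 0.0002], [0, 0, 0], 255], [[-0.00017, 0.00148, 0.0002], [0, 0, 0], 255], [[-0.00017, 0.00148, 0.0002], [0, 0, 0], 255], [[0, 0, 0], [0, 0, 0], 255], [[0, 0, 0], [0, 0, 0], 255]])

```text
time_s: 12.42
tcp_pos: [0.4637, -0.0624, 0.2151]
eef_rot: [179.8, 48.0, -164.9]
contact_force: [-0.2, -0.5, -0.0]
gripper_width: -0.0
```

Request:
carry_out(plan=[[[-0.00017, 0.00148, 0.0002], [0, 0, 0], 255], [[-0.00017, 0.00148, 0.0002], [0, 0, 0], 255], [[-0.00017, 0.00148, 0.0002], [0, 0, 0], 255], [[-0.00017, 0.00148, 0.0002], [0, 0, 0], 255], [[0, 0, 0], [0, 0, 0], 255], [[0, 0, 0], [0, 0, 0], 255]])

```text
time_s: 12.92
tcp_pos: [0.4632, -0.0563, 0.2151]
eef_rot: [179.8, 48.0, -164.9]
contact_force: [-0.5, -0.2, -0.2]
gripper_width: 0.0006
```

Request:
carry_out(plan=[[[-0.00017, 0.00148, 0.0002], [0, 0, 0], 255], [[-0.00017, 0.00148, 0.0002], [0, 0, 0], 255], [[-0.00017, 0.00148, 0.0002], [0, 0, 0], 255], [[-0.00017, 0.00148, 0.0002], [0, 0, 0], 255], [[0, 0, 0], [0, 0, 0], 255], [[0, 0, 0], [0, 0, 0], 255]])

```text
time_s: 13.42
tcp_pos: [0.4627, -0.0506, 0.2151]
eef_rot: [179.9, 48.0, -164.9]
contact_force: [0.3, -2.4, -0.3]
gripper_width: 0.0004
```

```bash
python3 st.py
```

```text
time_s 13.4
joints [ -8.4   9.4 -31.1 -77.3 -17.8   2.9]
tcp_pos [ 0.4627 -0.0506  0.2151]
eef_rot [ 179.9   48.  -164.9]
contact_force [ 0.3 -2.4 -0.3]
axis u,l,z mm [ 24.6 -51.3  95.9]
upper u,l,z mm [ 30.9 -50.2 103. ]
lower u,l,z mm [ 18.3 -52.3  88.9]
```

Request:
carry_out(plan=[[[-0.0001, 0.001, 0.00013], [0, 0, 0], 255], [[-0.0001, 0.001, 0.00013], [0, 0, 0], 255], [[-0.0001, 0.001, 0.00013], [0, 0, 0], 255], [[0, 0, 0], [0, 0, 0], 255], [[0, 0, 0], [0, 0, 0], 255]])

```text
time_s: 13.83
tcp_pos: [0.4624, -0.0474, 0.2151]
eef_rot: [179.8, 48.0, -164.9]
contact_force: [0.8, -3.1, 0.0]
gripper_width: 0.0005
```

Request:
carry_out(plan=[[[-0.0001, 0.001, 0.00013], [0, 0, 0], 255], [[-0.0001, 0.001, 0.00013], [0, 0, 0], 255], [[-0.0001, 0.001, 0.00013], [0, 0, 0], 255], [[-0.0001, 0.001, 0.00013], [0, 0, 0], 255], [[-0.0001, 0.001, 0.00013], [0, 0, 0], 255], [[-0.0001, 0.001, 0.00013], [0, 0, 0], 255], [[0, 0, 0], [0, 0, 0], 255], [[0, 0, 0], [0, 0, 0], 255]])

```text
time_s: 14.5
tcp_pos: [0.4618, -0.0413, 0.215]
eef_rot: [179.8, 48.0, -164.9]
contact_force: [0.6, -3.5, 1.0]
gripper_width: 0.0004
```

Request:
carry_out(plan=[[[-0.0001, 0.001, 0.00013], [0, 0, 0], 255], [[-0.0001, 0.001, 0.00013], [0, 0, 0], 255], [[-0.0001, 0.001, 0.00013], [0, 0, 0], 255], [[-0.0001, 0.001, 0.00013], [0, 0, 0], 255], [[-0.0001, 0.001, 0.00013], [0, 0, 0], 255], [[-0.0001, 0.001, 0.00013], [0, 0, 0], 255], [[0, 0, 0], [0, 0, 0], 255], [[0, 0, 0], [0, 0, 0], 255]])

```text
time_s: 15.17
tcp_pos: [0.4612, -0.0353, 0.215]
eef_rot: [179.8, 48.0, -164.9]
contact_force: [2.5, -3.4, 0.5]
gripper_width: 0.0006
```

Request:
carry_out(plan=[[[-0.0001, 0.001, 0.00013], [0, 0, 0], 255], [[-0.0001, 0.001, 0.00013], [0, 0, 0], 255], [[0, 0, 0], [0, 0, 0], 255], [[0, 0, 0], [0, 0, 0], 255]])

```text
time_s: 15.5
tcp_pos: [0.461, -0.0333, 0.215]
eef_rot: [179.8, 48.0, -164.9]
contact_force: [2.6, -3.1, 1.6]
gripper_width: 0.0005
```

```bash
python3 st.py;python3 - <<'E'
from h import *
im=r.capture("top")
cv2.imwrite("pics/t4.png",cv2.resize(im[190:250,240:360,::-1],None,fx=6,fy=6,interpolation=2))
E
```

```text
time_s 15.5
joints [ -5.8   9.  -31.7 -78.  -15.9   1.9]
tcp_pos [ 0.461  -0.0333  0.215 ]
eef_rot [ 179.8   48.  -164.9]
contact_force [ 2.6 -3.1  1.6]
axis u,l,z mm [ 24.5 -33.8  95.9]
upper u,l,z mm [ 30.8 -32.8 102.9]
lower u,l,z mm [ 18.2 -34.9  88.8]
```

View pics/t4.png

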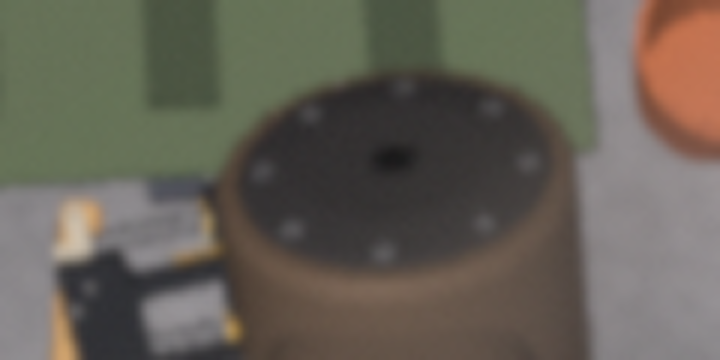

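The view is blocked by the wrist link; the gripper's left side is visible at (80,230). The tongue is about 17–23 mm aside at roughly 3.5 N. One more millimetre, then I begin lifting.

Request:
carry_out(plan=[[[-0.0001, 0.001, 0.00013], [0, 0, 0], 255], [[-0.0011, 0, -0.001], [0, 0, 0], 255], [[-0.0011, 0, -0.001], [0, 0, 0], 255], [[-0.0011, 0, -0.001], [0, 0, 0], 255], [[-0.0011, 0, -0.001], [0, 0, 0], 255], [[0, 0, 0], [0, 0, 0], 255]])

```text
time_s: 16.05
tcp_pos: [0.4601, -0.0322, 0.2206]
eef_rot: [179.8, 47.9, -164.9]
contact_force: [-0.0, -4.7, -2.5]
gripper_width: 0.0004
```

Request:
carry_out(plan=[[[-0.0011, 0, -0.001], [0, 0, 0], 255], [[-0.0011, 0, -0.001], [0, 0, 0], 255], [[-0.0011, 0, -0.001], [0, 0, 0], 255], [[0, 0, 0], [0, 0, 0], 255]])

```text
time_s: 16.38
tcp_pos: [0.4599, -0.0322, 0.2248]
eef_rot: [179.8, 47.9, -165.0]
contact_force: [-3.0, -5.6, -6.2]
gripper_width: 0.0007
```

Request:
carry_out(plan=[[[-0.0011, 0, -0.001], [0, 0, 0], 255], [[-0.0011, 0, -0.001], [0, 0, 0], 255], [[-0.0011, 0, -0.001], [0, 0, 0], 255], [[0, 0, 0], [0, 0, 0], 255]])

```text
time_s: 16.72
tcp_pos: [0.4605, -0.0322, 0.2299]
eef_rot: [179.8, 48.0, -164.9]
contact_force: [-3.2, -3.9, -7.6]
gripper_width: 0.0007
```

Request:
carry_out(plan=[[[-0.0011, 0, -0.001], [0, 0, 0], 255], [[-0.0011, 0, -0.001], [0, 0, 0], 255], [[-0.0011, 0, -0.001], [0, 0, 0], 255], [[0, 0, 0], [0, 0, 0], 255]])

```text
time_s: 17.05
tcp_pos: [0.4608, -0.0323, 0.2346]
eef_rot: [179.8, 48.0, -164.9]
contact_force: [-1.4, -3.6, -6.1]
gripper_width: 0.0007
```

```bash
python3 st.py; python3 - <<'E'
from h import *
im=r.capture("scene")
cv2.imwrite("pics/s5.png",cv2.resize(im[150:310,190:400,::-1],None,fx=3.5,fy=3.5,interpolation=2))
E
```

```text
time_s 17.0
joints [ -0.3   6.3 -32.2 -68.6 -12.4 -11.4]
tcp_pos [ 0.4608 -0.0323  0.2346]
eef_rot [ 179.8   48.  -164.9]
contact_force [-1.4 -3.6 -6.1]
axis u,l,z mm [ 24.4 -32.8 115.5]
upper u,l,z mm [ 30.7 -31.7 122.6]
lower u,l,z mm [ 18.2 -33.9 108.4]
```

View pics/s5.png

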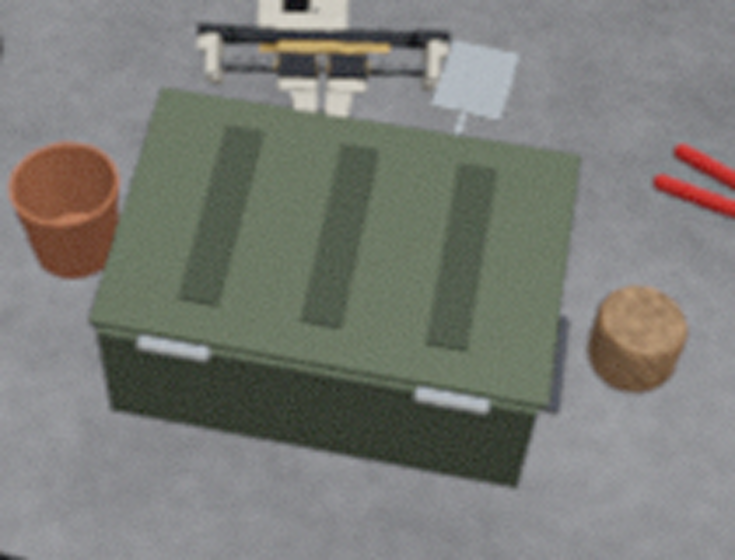

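The lid's front edge is rising at a steady 6–7 N with the tongue held. The other things in view look unmoved. Continuing past 0.1 rad.

Request:
carry_out(plan=[[[-0.0012, 0, -0.0009], [0, 0, 0], 255], [[-0.0012, 0, -0.0009], [0, 0, 0], 255], [[-0.0012, 0, -0.0009], [0, 0, 0], 255], [[-0.0012, 0, -0.0009], [0, 0, 0], 255], [[-0.0012, 0, -0.0009], [0, 0, 0], 255], [[-0.0012, 0, -0.0009], [0, 0, 0], 255], [[-0.0012, 0, -0.0009], [0, 0, 0], 255], [[0, 0, 0], [0, 0, 0], 255]])

```text
time_s: 17.77
tcp_pos: [0.4617, -0.0321, 0.2451]
eef_rot: [179.9, 48.0, -164.9]
contact_force: [-1.5, -5.3, -4.9]
gripper_width: 0.0008
```

```bash
python3 st.py; cat > lid.py <<'E'
from h import *
import sys
def measure(tag):
    im=r.capture("scene"); cv2.imwrite(f"pics/{tag}.png",im[:,:,::-1])
    y=np.radians(5.3);u=np.array([np.cos(y),np.sin(y),0]);l=np.array([-u[1],u[0],0]);k=np.array([0,0,1])
    H=np.array([.561,.033,0])+.208*np.cos(.12)*u+.115*k
    hsv=cv2.cvtColor(im[:,:,::-1].copy(),cv2.COLOR_BGR2HSV); m=cv2.inRange(hsv,(28,35,30),(60,140,160))
    out=[]
    for off in(.09,.12,-.12):   # for strips of the lid: topmost lid pixel against predicted edge
        f=lambda a:proj("scene",[H+off*l-.208*np.cos(a)*u+.208*np.sin(a)*k+.008*(np.sin(a)*u+np.cos(a)*k)])[0]
        A=np.linspace(.05,1.2,231);P=np.array([f(a) for a in A]).round().astype(int)
        ok=[m[v,x]>0 for x,v in P]; out.append(float(A[np.where(ok)[0].max()]-.12) if any(ok) else None)
    print("lid opening est",np.round(np.array(out,float),3))
E
python3 -c "
from lid import *
measure('s6')"
```

```text
time_s 17.8
joints [  3.1   5.  -32.9 -62.6 -10.2 -19.7]
tcp_pos [ 0.4617 -0.0321  0.2451]
eef_rot [ 179.9   48.  -164.9]
contact_force [-1.5 -5.3 -4.9]
axis u,l,z mm [ 25.4 -32.7 126. ]
upper u,l,z mm [ 31.7 -31.6 133.1]
lower u,l,z mm [ 19.1 -33.8 119. ]
lid opening est [0.05  0.045 0.07 ]
```

```bash
python3 - <<'E'
from h import *
y=np.radians(5.3);u=np.array([np.cos(y),np.sin(y),0]);l=np.array([-u[1],u[0],0]);k=np.array([0,0,1])
H=np.array([.561,.033,0])+.208*np.cos(.12)*u+.115*k
P=lambda off,a:proj("scene",[H+off*l-.208*np.cos(a)*u+.208*np.sin(a)*k+.008*(np.sin(a)*u+np.cos(a)*k)])[0]
ims={n:cv2.imread(f"pics/{n}.png").astype(float) for n in("scene0","s6")}
for off in(-.14,-.11,.11,.14):
    c=P(off,.22);x=int(round(c[0]))
    o=[]
    for n,im in ims.items():
        # green-vs-blue profile, upward: last row of lid
        g=(im[:,x-2:x+3,1]-im[:,x-2:x+3,0]).mean(1)[150:230]
        i=np.where(g>9)[0].min()+150; o.append((n,i,g[i-151].round(1),g[i-150].round(1)))
    print(off,o,[(a,P(off,a).round(1)) for a in(.12,.22,.32)])
E
```

```text
-0.14 [('scene0', np.int64(179), np.float64(4.2), np.float64(16.0)), ('s6', np.int64(175), np.float64(7.6), np.float64(19.2))] [(0.12, array([245.1, 177.4])), (0.22, array([244.3, 173.3])), (0.32, array([243.3, 169.7]))]
-0.11 [('scene0', np.int64(181), np.float64(8.4), np.float64(18.4)), ('s6', np.int64(176), np.float64(-1.8), np.float64(9.8))] [(0.12, array([255.6, 179. ])), (0.22, array([255., 175.])), (0.32, array([254.2, 171.4]))]
0.11 [('scene0', np.int64(194), np.float64(5.4), np.float64(17.6)), ('s6', np.int64(189), np.float64(-1.0), np.float64(10.8))] [(0.12, array([335.1, 191.9])), (0.22, array([335.9, 187.9])), (0.32, array([336.6, 184.5]))]
0.14 [('scene0', np.int64(196), np.float64(8.0), np.float64(18.2)), ('s6', np.int64(191), np.float64(-1.8), np.float64(13.8))] [(0.12, array([346.3, 193.7])), (0.22, array([347.3, 189.7])), (0.32, array([348.2, 186.3]))]
```

```bash
cat > arc.py <<'E'
from pl import *
def lip(phi):
    a=.12+phi; return 208*(np.cos(.12)-np.cos(a)), 208*np.sin(a)-25   # forward, up (mm) of lip from start
def wp(phi,t,hd,s,L,n,clear=0):
    f,up=lip(phi); return (t,L,-f+clear,up,hd,s,n)
E
python3 - <<'E'
import io,contextlib
from arc import *
best=[]
for t1 in(10,20,30,40,50,60):
  for h1 in(0,10,20,30):
    W=[]
    for i in range(1,9):
        x=i/8; W.append(wp(.12+.74*x,48+(t1-48)*x,10+(h1-10)*x,.043-.01*x,-39,5))
    b=io.StringIO()
    with contextlib.redirect_stdout(b): plan(W)
    ls=[q for q in b.getvalue().splitlines() if q.startswith("p")]
    err=max(float(q.split("err ")[1].split("mm")[0])+float(q.split("mm ")[1].split("deg")[0]) for q in ls);dq=max(float(q.split("dq ")[1]) for q in ls)
    print(t1,h1,err,dq,ls[-1])
E
```

```text
10 0 12.0 19.0 p [ 0.62  -0.001  0.429] q [ 19.  11. -10.   3. -59.] err 0.0mm 0.0deg dq 2
10 10 7.800000000000001 16.0 p [ 0.622 -0.007  0.429] q [ 17.  12.  -9.   0. -59.] err 0.0mm 0.0deg dq 2
10 20 3.9000000000000004 12.0 p [ 0.624 -0.012  0.429] q [ 16.  12.  -8.  -2. -60.] err 0.0mm 0.0deg dq 2
10 30 0.4 11.0 p [ 0.627 -0.017  0.429] q [ 15.  13.  -6.  -4. -62.] err 0.0mm 0.0deg dq 1
20 0 13.2 17.0 p [ 0.597 -0.003  0.421] q [ 20.   7. -20.   7. -44.] err 0.0mm 0.0deg dq 1
20 10 7.800000000000001 10.0 p [ 0.598 -0.013  0.421] q [ 18.   7. -17.   1. -46.] err 0.0mm 0.0deg dq 1
20 20 3.0 10.0 p [ 0.602 -0.022  0.421] q [ 15.   8. -14.  -5. -49.] err 0.0mm 0.0deg dq 1
20 30 0.0 7.0 p [ 0.607 -0.031  0.421] q [ 13.   9. -10. -10. -52.] err 0.0mm 0.0deg dq 1
30 0 15.1 13.0 p [ 0.575 -0.005  0.409] q [ 21.   2. -32.  17. -27.] err 0.0mm 0.0deg dq 1
30 10 7.8 10.0 p [ 0.577 -0.019  0.409] q [ 18.   3. -26.   3. -31.] err 0.0mm 0.0deg dq 1
30 20 1.5 9.0 p [ 0.582 -0.032  0.409] q [ 14.   5. -19. -10. -37.] err 0.0mm 0.0deg dq 1
30 30 0.0 5.0 p [ 0.589 -0.044  0.409] q [  9.   7. -13. -
[... 427 characters left out ...]
538 -0.008  0.374] q [ 17.   0. -42.   8.  -0.] err 21.4mm 9.3deg dq 4
50 10 6.3 6.0 p [ 0.542 -0.028  0.374] q [ 17.   0. -40.  -1.  -0.] err 3.6mm 1.5deg dq 1
50 20 0.0 2.0 p [ 0.549 -0.048  0.374] q [  4.   2. -21. -41. -24.] err 0.0mm 0.0deg dq 1
50 30 0.0 1.0 p [ 0.559 -0.065  0.374] q [ -4.   6. -14. -50. -39.] err 0.0mm 0.0deg dq 1
60 0 12.7 4.0 p [ 0.525 -0.009  0.352] q [  7.   1. -26. -68.  -0.] err 9.5mm 3.2deg dq 1
60 10 0.0 1.0 p [ 0.529 -0.032  0.352] q [  1.   1. -24. -64. -13.] err 0.0mm 0.0deg dq 1
60 20 0.0 1.0 p [ 0.537 -0.053  0.352] q [ -9.   4. -19. -70. -31.] err 0.0mm 0.0deg dq 0
60 30 0.0 1.0 p [ 0.548 -0.073  0.352] q [-14.   7. -15. -70. -45.] err 0.0mm 0.0deg dq 1
```

Measured against the first picture, the edge has risen about 0.115 rad, so it is past the catch. Next is the arc, with a slow turn of heading and tilt that keeps the wrist away from its singularity.

```bash
python3 - <<'E'
from arc import *
W=[]
for i in range(1,9):
    x=i/8; W.append(wp(.12+.74*x,48-6*x,10+10*x,.043-.015*x,-39,6))
plan(W[:4])
E
```

```text
p [ 0.463 -0.033  0.249] q [  4.   5. -33. -61. -10.] err 0.0mm 0.0deg dq 2
p [ 0.465 -0.033  0.253] q [  5.   5. -33. -58.  -9.] err 0.0mm 0.0deg dq 3
p [ 0.467 -0.034  0.257] q [  7.   4. -34. -55.  -8.] err 0.0mm 0.0deg dq 3
p [ 0.468 -0.034  0.261] q [  8.   4. -34. -52.  -8.] err 0.0mm 0.0deg dq 3
p [ 0.47  -0.035  0.265] q [  9.   4. -34. -49.  -7.] err 0.0mm 0.0deg dq 3
p [ 0.472 -0.035  0.269] q [ 10.   3. -35. -47.  -7.] err 0.0mm 0.0deg dq 3
p [ 0.473 -0.036  0.272] q [ 11.   3. -35. -44.  -6.] err 0.0mm 0.0deg dq 3
p [ 0.474 -0.036  0.276] q [ 12.   3. -36. -42.  -6.] err 0.0mm 0.0deg dq 2
p [ 0.476 -0.036  0.279] q [ 12.   3. -36. -39.  -6.] err 0.0mm 0.0deg dq 2
p [ 0.477 -0.036  0.283] q [ 13.   2. -37. -37.  -5.] err 0.0mm 0.0deg dq 2
p [ 0.478 -0.037  0.286] q [ 13.   2. -37. -35.  -5.] err 0.0mm 0.0deg dq 2
p [ 0.479 -0.037  0.289] q [ 14.   2. -37. -33.  -5.] err 0.0mm 0.0deg dq 2
p [ 0.481 -0.037  0.293] q [ 14.   2. -38. -32.  -5.] err 0.0mm 0.0deg dq 2
p [ 0.483 -0.038  0.296] q [ 14.   1. -38. -30.  -5.] err 0.0mm 0.0deg dq 1
p [ 0.484 -0.038  0.299] q [ 15.   1
[... 1406 characters left out ...]
, 255], [[-0.0034, -0.0007, -0.0013], [-0.15, 0.13, -0.14], 255], [[-0.0034, -0.0007, -0.0013], [-0.15, 0.12, -0.15], 255], [[-0.0033, -0.0007, -0.0013], [-0.15, 0.13, -0.14], 255], [[-0.0033, -0.0007, -0.0013], [-0.15, 0.12, -0.15], 255], [[-0.0034, -0.0007, -0.0013], [-0.15, 0.13, -0.14], 255], [[-0.0033, -0.0008, -0.0012], [-0.15, 0.12, -0.15], 255], [[-0.0034, -0.0008, -0.001], [-0.15, 0.13, -0.15], 255], [[-0.0034, -0.0008, -0.001], [-0.15, 0.12, -0.14], 255], [[-0.0034, -0.0008, -0.0011], [-0.15, 0.13, -0.15], 255], [[-0.0034, -0.0008, -0.0011], [-0.15, 0.12, -0.14], 255], [[-0.0034, -0.0008, -0.0011], [-0.14, 0.13, -0.15], 255], [[-0.0034, -0.0009, -0.001], [-0.15, 0.12, -0.14], 255]]
```

```bash
python3 - <<'E' | sed -n '5~5p;$p'
from arc import *
W=[]
for i in range(1,9):
    x=i/8; W.append(wp(.12+.74*x,48-6*x,10+min(12,5*i),.041-.013*x,-39,6))
plan(W[:4])
E
```

```text
p [ 0.471 -0.041  0.266] q [  3.   4. -32. -56. -14.] err 0.0mm 0.0deg dq 1
p [ 0.48  -0.048  0.284] q [  2.   4. -29. -53. -20.] err 0.0mm 0.0deg dq 1
p [ 0.489 -0.052  0.3  ] q [  2.   3. -28. -49. -23.] err 0.0mm 0.0deg dq 1
p [ 0.497 -0.053  0.316] q [  3.   3. -27. -45. -25.] err 0.0mm 0.0deg dq 1
[[[-0.004, -0.0022, -0.0018], [-0.62, 0.13, -0.58], 255], [[-0.004, -0.0022, -0.0018], [-0.62, 0.13, -0.58], 255], [[-0.0039, -0.0022, -0.0018], [-0.62, 0.13, -0.58], 255], [[-0.0039, -0.0022, -0.0019], [-0.62, 0.13, -0.58], 255], [[-0.0039, -0.0022, -0.0019], [-0.61, 0.12, -0.59], 255], [[-0.0039, -0.0022, -0.002], [-0.62, 0.13, -0.58], 255], [[-0.0033, -0.0019, -0.0014], [-0.61, 0.12, -0.57], 255], [[-0.0033, -0.0019, -0.0014], [-0.61, 0.13, -0.57], 255], [[-0.0033, -0.0019, -0.0015], [-0.61, 0.12, -0.57], 255], [[-0.0032, -0.0019, -0.0015], [-0.6, 0.13, -0.57], 255], [[-0.0032, -0.002, -0.0015], [-0.61, 0.12, -0.57], 255], [[-0.0033, -0.0019, -0.0016], [-0.6, 0.13, -0.57], 255], [[-0.0033, -0.0011, -0.0013], [-0.24, 0.12, -0.23], 255], [[-0.0033, -0.0011, -0.0013], [-0.24, 0.13, -0.
[... 1225 characters left out ...]
6], [-0.6, 0.13, -0.57], 255], [[-0.0033, -0.0011, -0.0013], [-0.24, 0.12, -0.23], 255], [[-0.0033, -0.0011, -0.0013], [-0.24, 0.13, -0.23], 255], [[-0.0033, -0.0012, -0.0013], [-0.24, 0.12, -0.23], 255], [[-0.0033, -0.0012, -0.0013], [-0.24, 0.13, -0.23], 255], [[-0.0033, -0.0012, -0.0013], [-0.24, 0.12, -0.23], 255], [[-0.0033, -0.0011, -0.0012], [-0.25, 0.13, -0.24], 255], [[-0.0034, -0.0006, -0.001], [0.0, 0.12, 0.0], 255], [[-0.0034, -0.0007, -0.0011], [0.0, 0.13, 0.0], 255], [[-0.0033, -0.0006, -0.0011], [0.0, 0.12, 0.0], 255], [[-0.0034, -0.0007, -0.0011], [0.0, 0.13, 0.0], 255], [[-0.0033, -0.0006, -0.001], [0.0, 0.12, 0.0], 255], [[-0.0034, -0.0007, -0.0011], [0.0, 0.13, 0.0], 255]]
```

Request:
carry_out(plan=[[[-0.0027, 0, -0.0022], [0, 0, 0], 255], [[-0.0027, 0, -0.0022], [0, 0, 0], 255], [[-0.0027, 0, -0.0022], [0, 0, 0], 255], [[-0.0027, 0, -0.0022], [0, 0, 0], 255], [[0, 0, 0], [0, 0, 0], 255]])

```text
time_s: 18.23
tcp_pos: [0.4623, -0.0314, 0.2592]
eef_rot: [179.8, 48.0, -164.9]
contact_force: [-3.2, -2.0, -2.8]
gripper_width: 0.0004
```

```bash
python3 st.py; python3 - <<'E' | sed -n '5~5p;$p'
from arc import *
W=[wp(.25,47,15,.039,-39,6),wp(.34,46,20,.037,-39,6)]
plan(W)
E
```

```text
time_s 18.2
joints [  8.3   3.3 -34.8 -52.7  -6.6 -33. ]
tcp_pos [ 0.4623 -0.0314  0.2592]
eef_rot [ 179.8   48.  -164.9]
contact_force [-3.2 -2.  -2.8]
axis u,l,z mm [ 26.  -31.7 140.2]
upper u,l,z mm [ 32.3 -30.7 147.2]
lower u,l,z mm [ 19.7 -32.8 133.1]
p [ 0.473 -0.04   0.275] q [  6.   3. -32. -51. -13.] err 0.0mm 0.0deg dq 1
p [ 0.483 -0.048  0.292] q [  4.   3. -30. -49. -19.] err 0.0mm 0.0deg dq 1
[[[-0.0035, -0.0023, -0.0008], [-0.6, 0.17, -0.59], 255], [[-0.0034, -0.0024, -0.0009], [-0.6, 0.17, -0.58], 255], [[-0.0034, -0.0024, -0.0009], [-0.6, 0.17, -0.59], 255], [[-0.0034, -0.0024, -0.001], [-0.6, 0.17, -0.58], 255], [[-0.0034, -0.0024, -0.001], [-0.6, 0.17, -0.59], 255], [[-0.0033, -0.0024, -0.001], [-0.6, 0.17, -0.58], 255], [[-0.0034, -0.0019, -0.0014], [-0.6, 0.17, -0.57], 255], [[-0.0033, -0.0019, -0.0014], [-0.61, 0.17, -0.58], 255], [[-0.0033, -0.0019, -0.0014], [-0.6, 0.17, -0.57], 255], [[-0.0033, -0.002, -0.0015], [-0.61, 0.16, -0.58], 255], [[-0.0033, -0.002, -0.0015], [-0.6, 0.17, -0.57], 255], [[-0.0033, -0.002, -0.0015], [-0.61, 0.16, -0.58], 255]]
```

Request:
carry_out(plan=[[[-0.0035, -0.0023, -0.0008], [-0.6, 0.17, -0.58], 255], [[-0.0034, -0.0024, -0.0009], [-0.6, 0.17, -0.58], 255], [[-0.0034, -0.0024, -0.0009], [-0.6, 0.17, -0.58], 255], [[-0.0034, -0.0024, -0.001], [-0.6, 0.17, -0.58], 255], [[-0.0034, -0.0024, -0.001], [-0.6, 0.17, -0.58], 255], [[-0.0033, -0.0024, -0.001], [-0.6, 0.17, -0.58], 255], [[-0.0034, -0.0019, -0.0014], [-0.6, 0.17, -0.57], 255], [[-0.0033, -0.0019, -0.0014], [-0.6, 0.17, -0.57], 255], [[-0.0033, -0.0019, -0.0014], [-0.6, 0.17, -0.57], 255], [[-0.0033, -0.002, -0.0015], [-0.6, 0.17, -0.57], 255], [[-0.0033, -0.002, -0.0015], [-0.6, 0.17, -0.57], 255], [[-0.0033, -0.002, -0.0015], [-0.6, 0.17, -0.57], 255]])

```text
time_s: 19.23
tcp_pos: [0.4863, -0.05, 0.2976]
eef_rot: [179.8, 45.9, -154.8]
contact_force: [-5.0, 3.6, -2.9]
gripper_width: 0.0001
```

```bash
python3 st.py; python3 - <<'E' | sed -n '5~5p;$p'
from arc import *
W=[wp(.42,45,22,.034,-39,6),wp(.52,44,22,.032,-39,6)]
plan(W)
from lid import *
measure("s7")
E
```

```text
time_s 19.2
joints [  2.7   2.8 -28.5 -48.  -22.1 -28. ]
tcp_pos [ 0.4863 -0.05    0.2976]
eef_rot [ 179.8   45.9 -154.8]
contact_force [-5.   3.6 -2.9]
axis u,l,z mm [ 37.7 -31.5 173.7]
upper u,l,z mm [ 44.  -29.3 180.5]
lower u,l,z mm [ 31.5 -33.8 166.8]
p [ 0.494 -0.053  0.314] q [  3.   2. -27. -45. -24.] err 0.0mm 0.0deg dq 1
p [ 0.504 -0.052  0.331] q [  5.   2. -27. -40. -25.] err 0.0mm 0.0deg dq 1
lid opening est [1.08 1.08 1.08]
```

View pics/s7.png

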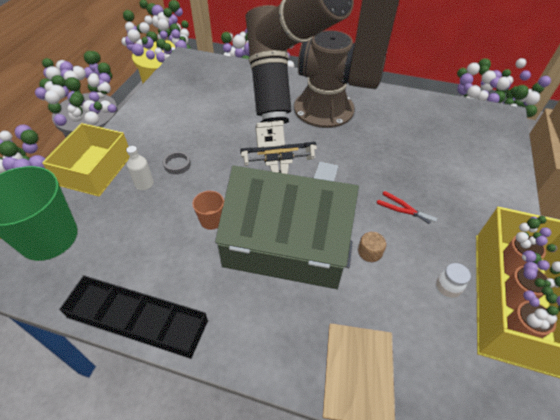

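The lid's front edge has risen to rows 170–180, about 0.3 rad, and everything else is in place. Continuing along the arc.

```bash
python3 - <<'E' | sed -n '6~6p'
from arc import *
plan([wp(.42,45,22,.034,-39,6),wp(.52,44,22,.032,-39,6),wp(.62,43,22,.030,-39,6),wp(.71,42,22,.028,-39,6)])
E
python3 - <<'E' | tail -1
from arc import *
plan([wp(.42,45,22,.034,-39,6),wp(.52,44,22,.032,-39,6),wp(.62,43,22,.030,-39,6),wp(.71,42,22,.028,-39,6)])
E
```

```text
p [ 0.496 -0.053  0.317] q [  3.   2. -27. -44. -24.] err 0.0mm 0.0deg dq 1
p [ 0.508 -0.052  0.338] q [  6.   2. -26. -38. -25.] err 0.0mm 0.0deg dq 1
p [ 0.521 -0.05   0.357] q [  7.   1. -25. -32. -26.] err 0.0mm 0.0deg dq 1
p [ 0.535 -0.049  0.374] q [  8.   1. -24. -28. -27.] err 0.0mm 0.0deg dq 1
[[[-0.0031, -0.0011, -0.0013], [-0.21, 0.15, -0.23], 255], [[-0.003, -0.0011, -0.0013], [-0.2, 0.15, -0.23], 255], [[-0.003, -0.0011, -0.0013], [-0.21, 0.15, -0.23], 255], [[-0.003, -0.0011, -0.0014], [-0.2, 0.15, -0.23], 255], [[-0.0031, -0.0011, -0.0014], [-0.21, 0.15, -0.23], 255], [[-0.003, -0.0011, -0.0013], [-0.2, 0.15, -0.22], 255], [[-0.0037, -0.0007, -0.0011], [-0.0, 0.17, -0.0], 255], [[-0.0037, -0.0007, -0.0012], [-0.0, 0.17, -0.0], 255], [[-0.0037, -0.0007, -0.0012], [-0.0, 0.16, -0.0], 255], [[-0.0037, -0.0007, -0.0012], [-0.0, 0.17, -0.0], 255], [[-0.0038, -0.0008, -0.0011], [-0.0, 0.16, -0.0], 255], [[-0.0037, -0.0007, -0.0012], [-0.0, 0.17, -0.0], 255], [[-0.0038, -0.0008, -0.0009], [-0.0, 0.17, -0.0], 255], [[-0.0037, -0.0008, -0.0009], [-0.0, 0.17, -0.0], 255], [[-0.0038, -0.0008, -0.0009], [-0.0, 0.16, -0.0], 255], [[-0.0037, -0.0009, -0.0009], [-0.0, 0.17, -0.0], 255], [[-0.0038, -0.0008, -0.0008], [-0.0, 0.16, -0.0], 255], [[-0.0037, -0.0009, -0.0009], [-0.0, 0.17, -0.0], 255], [[-0.0034, -0.0008, -0.0006], [-0.0, 0.17, -0.0], 255], [[-0.0034, -0.0008, -0.0006], [-0.0, 0.17, -0.0], 255], [[-0.0035, -0.0008, -0.0006], [-0.0, 0.16, -0.0], 255], [[-0.0034, -0.0009, -0.0006], [-0.0, 0.17, -0.0], 255], [[-0.0035, -0.0008, -0.0006], [-0.0, 0.16, -0.0], 255], [[-0.0034, -0.0009, -0.0006], [-0.0, 0.17, -0.0], 255]]
```

Request:
carry_out(plan=[[[-0.003, -0.0011, -0.0013], [-0.2, 0.15, -0.23], 255], [[-0.003, -0.0011, -0.0013], [-0.2, 0.15, -0.23], 255], [[-0.003, -0.0011, -0.0013], [-0.2, 0.15, -0.23], 255], [[-0.003, -0.0011, -0.0013], [-0.2, 0.15, -0.23], 255], [[-0.003, -0.0011, -0.0013], [-0.2, 0.15, -0.23], 255], [[-0.003, -0.0011, -0.0013], [-0.2, 0.15, -0.23], 255], [[-0.0037, -0.0007, -0.0012], [0, 0.17, 0], 255], [[-0.0037, -0.0007, -0.0012], [0, 0.17, 0], 255], [[-0.0037, -0.0007, -0.0012], [0, 0.17, 0], 255], [[-0.0037, -0.0007, -0.0012], [0, 0.17, 0], 255], [[-0.0037, -0.0007, -0.0012], [0, 0.17, 0], 255], [[-0.0037, -0.0007, -0.0012], [0, 0.17, 0], 255]])

```text
time_s: 20.28
tcp_pos: [0.5079, -0.0526, 0.3372]
eef_rot: [-179.8, 44.0, -152.9]
contact_force: [-1.5, -0.1, -5.5]
gripper_width: 0.0003
```

Request:
carry_out(plan=[[[-0.0037, -0.0008, -0.0009], [0, 0.17, 0], 255], [[-0.0037, -0.0008, -0.0009], [0, 0.17, 0], 255], [[-0.0037, -0.0008, -0.0009], [0, 0.17, 0], 255], [[-0.0037, -0.0008, -0.0009], [0, 0.17, 0], 255], [[-0.0037, -0.0008, -0.0009], [0, 0.17, 0], 255], [[-0.0037, -0.0008, -0.0009], [0, 0.17, 0], 255], [[-0.0034, -0.0008, -0.0006], [0, 0.17, 0], 255], [[-0.0034, -0.0008, -0.0006], [0, 0.17, 0], 255], [[-0.0034, -0.0008, -0.0006], [0, 0.17, 0], 255], [[-0.0034, -0.0008, -0.0006], [0, 0.17, 0], 255], [[-0.0034, -0.0008, -0.0006], [0, 0.17, 0], 255], [[-0.0034, -0.0008, -0.0006], [0, 0.17, 0], 255]])

```text
time_s: 21.28
tcp_pos: [0.5344, -0.0497, 0.3728]
eef_rot: [-179.8, 41.9, -152.9]
contact_force: [-0.0, 1.1, -6.3]
gripper_width: 0.0006
```

```bash
python3 st.py; python3 - <<'E' | sed -n '6~6p;$p'
from arc import *
plan([wp(.80,41,22,.027,-39,7),wp(.87,40,22,.026,-39,6)])
from plant import r; import cv2
cv2.imwrite("pics/s8.png",r.capture("scene")[:,:,::-1])
E
```

```text
time_s 21.3
joints [  8.5   1.3 -24.  -27.7 -26.9 -50.8]
tcp_pos [ 0.5344 -0.0497  0.3728]
eef_rot [-179.8   41.9 -152.9]
contact_force [-0.   1.1 -6.3]
axis u,l,z mm [ 76.6 -36.2 240.4]
upper u,l,z mm [ 83.1 -33.6 246.7]
lower u,l,z mm [ 70.  -38.8 234. ]
p [ 0.548 -0.047  0.386] q [  9.   2. -22. -26. -29.] err 0.0mm 0.0deg dq 0
p [ 0.561 -0.046  0.397] q [  9.   3. -21. -23. -30.] err 0.0mm 0.0deg dq 0
[[[-0.0031, -0.0007, -0.0002], [-0.05, 0.14, -0.02], 255], [[-0.0031, -0.0007, -0.0002], [-0.05, 0.13, -0.02], 255], [[-0.0031, -0.0007, -0.0002], [-0.04, 0.14, -0.02], 255], [[-0.0031, -0.0007, -0.0002], [-0.05, 0.13, -0.02], 255], [[-0.0031, -0.0007, -0.0002], [-0.04, 0.14, -0.02], 255], [[-0.0031, -0.0008, -0.0002], [-0.05, 0.13, -0.02], 255], [[-0.0031, -0.0007, -0.0002], [-0.04, 0.14, -0.02], 255], [[-0.0028, -0.0007, -0.0], [-0.0, 0.17, -0.0], 255], [[-0.0027, -0.0008, -0.0001], [-0.0, 0.17, -0.0], 255], [[-0.0028, -0.0007, -0.0], [-0.0, 0.16, -0.0], 255], [[-0.0027, -0.0008, -0.0001], [-0.0, 0.17, -0.0], 255], [[-0.0028, -0.0007, -0.0001], [-0.0, 0.16, -0.0], 255], [[-0.0027, -0.0008, -0.0], [-0.0, 0.17, -0.0], 255]]
```

View pics/s8.png

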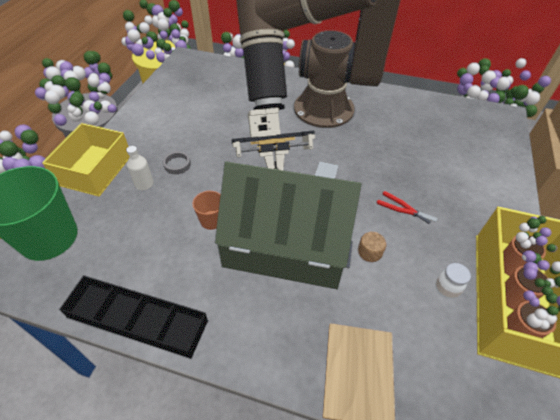

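The lid stands at about 0.7 rad, its plate darkening as it tilts, with its front edge at rows 167–180. The neighbours are unmoved. Now the last part, slowly.

Request:
carry_out(plan=[[[-0.003, -0.0007, -0.0002], [0, 0.14, 0], 255], [[-0.003, -0.0007, -0.0002], [0, 0.14, 0], 255], [[-0.003, -0.0007, -0.0002], [0, 0.14, 0], 255], [[-0.003, -0.0007, -0.0002], [0, 0.14, 0], 255], [[-0.003, -0.0007, -0.0002], [0, 0.14, 0], 255], [[-0.003, -0.0007, -0.0002], [0, 0.14, 0], 255], [[-0.003, -0.0007, -0.0002], [0, 0.14, 0], 255], [[0, 0, 0], [0, 0, 0], 255]])

```text
time_s: 22.0
tcp_pos: [0.5501, -0.0472, 0.388]
eef_rot: [-179.8, 41.0, -152.9]
contact_force: [-0.8, 0.1, -4.7]
gripper_width: 0.0004
```

Request:
carry_out(plan=[[[-0.0024, -0.0007, 0], [0, 0.15, 0], 255], [[-0.0024, -0.0007, 0], [0, 0.15, 0], 255], [[-0.0024, -0.0007, 0], [0, 0.15, 0], 255], [[0, 0, 0], [0, 0, 0], 255]])

```text
time_s: 22.33
tcp_pos: [0.5558, -0.0465, 0.3926]
eef_rot: [-179.8, 40.5, -152.9]
contact_force: [-2.1, 0.5, -5.5]
gripper_width: 0.0007
```

Request:
carry_out(plan=[[[-0.002, -0.0006, 0], [0, 0.15, 0], 255], [[-0.002, -0.0006, 0], [0, 0.15, 0], 255], [[0, 0, 0], [0, 0, 0], 255]])

```text
time_s: 22.58
tcp_pos: [0.5589, -0.0462, 0.3951]
eef_rot: [-179.8, 40.2, -152.9]
contact_force: [-1.2, 2.0, -5.6]
gripper_width: 0.0005
```

```bash
python3 st.py
```

```text
time_s 22.6
joints [  9.6   2.3 -21.1 -22.8 -29.6 -56.4]
tcp_pos [ 0.5589 -0.0462  0.3951]
eef_rot [-179.8   40.2 -152.9]
contact_force [-1.2  2.  -5.6]
axis u,l,z mm [ 97.6 -36.5 259.3]
upper u,l,z mm [104.4 -33.8 265.4]
lower u,l,z mm [ 90.9 -39.2 253.1]
```

Request:
carry_out(plan=[[[-0.0018, -0.0005, 0.0002], [0, 0.15, 0], 255], [[-0.0018, -0.0005, 0.0002], [0, 0.15, 0], 255], [[0, 0, 0], [0, 0, 0], 255]])

```text
time_s: 22.83
tcp_pos: [0.5621, -0.0458, 0.3974]
eef_rot: [-179.8, 40.0, -152.9]
contact_force: [-1.5, 1.3, -4.7]
gripper_width: 0.0006
```

Request:
carry_out(plan=[[[-0.0015, -0.0004, 0.0002], [0, 0.15, 0], 255], [[0, 0, 0], [0, 0, 0], 255]])

```text
time_s: 23.0
tcp_pos: [0.5632, -0.0456, 0.398]
eef_rot: [-179.8, 39.8, -152.9]
contact_force: [-5.4, 0.5, -2.2]
gripper_width: 0.0006
```

Request:
carry_out(plan=[[[-0.0015, -0.0004, 0.0002], [0, 0.15, 0], 255], [[0, 0, 0], [0, 0, 0], 255]])

```text
time_s: 23.17
tcp_pos: [0.5639, -0.0454, 0.3984]
eef_rot: [-179.9, 39.6, -152.9]
contact_force: [-8.6, 1.0, -1.0]
gripper_width: -0.0
```

Request:
carry_out(plan=[[[-0.0012, -0.0003, 0.0001], [0, 0.1, 0], 255], [[0, 0, 0], [0, 0, 0], 255]])

```text
time_s: 23.33
tcp_pos: [0.5644, -0.0453, 0.3987]
eef_rot: [-179.9, 39.4, -152.9]
contact_force: [-11.7, -0.2, -0.1]
gripper_width: 0.0004
```

The force is rising to 12 N, probably the stop. I'll check the lid angle from the picture before letting go.

```bash
python3 st.py; cat > ang.py <<'E'
from h import *
y=np.radians(5.3);u=np.array([np.cos(y),np.sin(y),0]);l=np.array([-u[1],u[0],0]);k=np.array([0,0,1])
H=np.array([.561,.033,0])+.208*np.cos(.12)*u+.115*k
def P(n,off,a,th=.008): return proj(n,[H+off*l-.208*np.cos(a)*u+.208*np.sin(a)*k+th*(np.sin(a)*u+np.cos(a)*k)])[0]
def show(tag):
  for n in("scene","top"):
    im=r.capture(n)[:,:,::-1].copy(); cv2.imwrite(f"pics/{tag}{n}.png",im)
    if n=="top": im=im[:,:,:]
    for phi,c in((.8,(0,0,255)),(.9,(255,0,0))):
        a=.12+phi; cv2.line(im,*[tuple(int(v) for v in P(n,o,a).round()) for o in(-.165,.165)],c,1)
    x0,x1,y0,y1=(180,400,130,300) if n=="scene" else(180,400,90,260)
    globals()[n+"_c"]=cv2.resize(im[y0:y1,x0:x1],None,fx=1.75*2,fy=1.75*2,interpolation=2)
  cv2.imwrite(f"pics/{tag}ov.png",cv2.resize(np.vstack([scene_c,top_c]),(388,600) if 0 else (388,600)))
  for n in("top",): print([(p,P(n,-.165,.12+p).round(1),P(n,.165,.12+p).round(1)) for p in(.7,.8,.85,.9,.95)])
E
python3 -c "
from ang import *
show('e')"
```

```text
time_s 23.3
joints [  9.8   2.7 -20.4 -21.5 -30.6 -57.8]
tcp_pos [ 0.5644 -0.0453  0.3987]
eef_rot [-179.9   39.4 -152.9]
contact_force [-11.7  -0.2  -0.1]
axis u,l,z mm [101.2 -36.6 261.2]
upper u,l,z mm [108.  -33.9 267.2]
lower u,l,z mm [ 94.4 -39.4 255.1]
[(0.7, array([342.2, 172.2]), array([191.9, 181.2])), (0.8, array([342.2, 163.3]), array([190.8, 172.4])), (0.85, array([342.1, 158.7]), array([190.2, 167.8])), (0.9, array([342., 154.]), array([189.7, 163.2])), (0.95, array([341.8, 149.3]), array([189.2, 158.4]))]
```

View pics/eov.png

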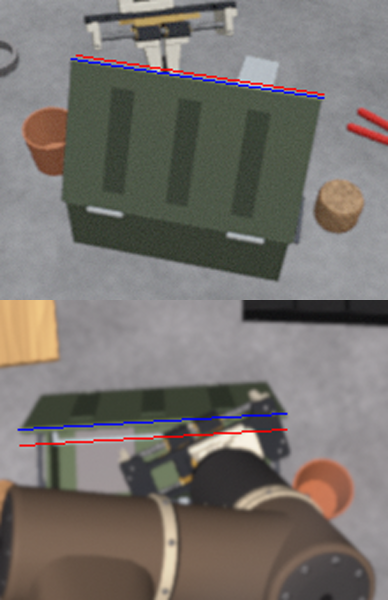

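In the top crop the lid's edge lies on the blue 0.9 rad line, so it is at the stop. Letting go: first off the plate, then back along the fingers.

Request:
carry_out(plan=[[[0.002, 0.0003, 0], [0, 0, 0], 255], [[0.003, 0, 0], [0, 0, 0], 255], [[0.005, 0, 0], [0, 0, 0], 255], [[0.006, 0, 0], [0, 0, 0], 255], [[0.008, 0, 0], [0, 0, 0], 255], [[0, 0, 0], [0, 0, 0], 255]])

```text
time_s: 23.93
tcp_pos: [0.5479, -0.054, 0.3832]
eef_rot: [-179.8, 39.5, -153.0]
contact_force: [-0.0, -0.4, -0.9]
gripper_width: 0.0004
```

```bash
python3 st.py; python3 - <<'E'
from pl import *
s=r.get_state();q=s["joints"][:5];z=R.from_euler("xyz",s["eef_rot"],degrees=True).as_matrix()[:,2]
for d in np.arange(.012,.12,.012):
    q,e1,e2=ik(s["tcp_pos"]-d*z,z,q);print(d.round(3),q.round(0),round(e1+e2,1))
E
```

```text
time_s 23.9
joints [  8.7   2.2 -22.4 -23.7 -29.5 -54.7]
tcp_pos [ 0.5479 -0.054   0.3832]
eef_rot [-179.8   39.5 -153. ]
contact_force [-0.  -0.4 -0.9]
axis u,l,z mm [ 84.4 -43.9 245.9]
upper u,l,z mm [ 91.2 -41.2 251.9]
lower u,l,z mm [ 77.5 -46.7 239.8]
0.012 [  8.   1. -23. -23. -30.] 0.0
0.024 [  8.  -0. -23. -23. -31.] 0.0
0.036 [  8.  -1. -22. -22. -33.] 0.0
0.048 [  8.  -2. -22. -22. -34.] 0.0
0.06 [  7.  -3. -22. -22. -35.] 0.0
0.072 [  7.  -4. -22. -21. -36.] 0.0
0.084 [  7.  -5. -22. -21. -38.] 0.0
0.096 [  6.  -6. -22. -21. -39.] 0.0
0.108 [  6.  -7. -21. -20. -40.] 0.0
```

Request:
carry_out(plan=[[[0, 0, -0.008], [0, 0, 0], 255], [[0, 0, -0.01], [0, 0, 0], 255], [[0, 0, -0.012], [0, 0, 0], 255], [[0, 0, -0.012], [0, 0, 0], 255], [[0, 0, -0.012], [0, 0, 0], 255], [[0, 0, -0.012], [0, 0, 0], 255], [[0, 0, -0.012], [0, 0, 0], 255], [[0, 0, -0.012], [0, 0, 0], 255], [[0, 0, -0.008], [0, 0, 0], 255], [[0, 0, 0], [0, 0, 0], 255], [[0, 0, 0], [0, 0, 0], 255], [[0, 0, 0], [0, 0, 0], 255]])

```text
time_s: 24.93
tcp_pos: [0.4931, -0.0815, 0.4591]
eef_rot: [-179.8, 39.5, -152.9]
contact_force: [0.2, -0.3, 0.4]
gripper_width: 0.0003
```

```bash
python3 st.py; python3 - <<'E'
from h import *
import ang
ang.show('f')
a=cv2.imread("pics/scene0.png");b=cv2.imread("pics/fscene.png");t0=cv2.imread("pics/top0.png");t=cv2.imread("pics/ftop.png")
cv2.imwrite("pics/fin.png",cv2.resize(np.hstack([b[60:400],t[60:400]]),(800,243)))
for n,A,B,box in(("pot",a,b,(190,185,220,232)),("twine",a,b,(358,230,390,264)),("secateurs",a,b,(372,188,440,226)),("feed",a,b,(124,144,156,192)),("tape",a,b,(160,148,194,176)),("jar",a,b,(438,260,474,296)),("trowel blade",t0,t,(232,290,266,335)),("pot top",t0,t,(343,178,382,218))):
    x0,y0,x1,y1=box; d=cv2.absdiff(cv2.GaussianBlur(A,(3,3),0),cv2.GaussianBlur(B,(3,3),0))[y0:y1,x0:x1].max(2); print(n,"mean diff",d.mean().round(1),"frac>30",(d>30).mean().round(3))
E
```

```text
time_s 24.9
joints [  6.3  -6.6 -21.3 -20.6 -39.4 -57.5]
tcp_pos [ 0.4931 -0.0815  0.4591]
eef_rot [-179.8   39.5 -152.9]
contact_force [ 0.2 -0.3  0.4]
axis u,l,z mm [ 27.2 -66.2 321.7]
upper u,l,z mm [ 34.  -63.5 327.8]
lower u,l,z mm [ 20.4 -69.  315.7]
[(0.7, array([342.2, 172.2]), array([191.9, 181.2])), (0.8, array([342.2, 163.3]), array([190.8, 172.4])), (0.85, array([342.1, 158.7]), array([190.2, 167.8])), (0.9, array([342., 154.]), array([189.7, 163.2])), (0.95, array([341.8, 149.3]), array([189.2, 158.4]))]
pot mean diff 9.4 frac>30 0.077
twine mean diff 6.2 frac>30 0.0
secateurs mean diff 6.5 frac>30 0.0
feed mean diff 6.6 frac>30 0.0
tape mean diff 6.1 frac>30 0.0
jar mean diff 6.8 frac>30 0.0
trowel blade mean diff 79.8 frac>30 1.0
pot top mean diff 44.4 frac>30 0.453
```

View pics/fin.png

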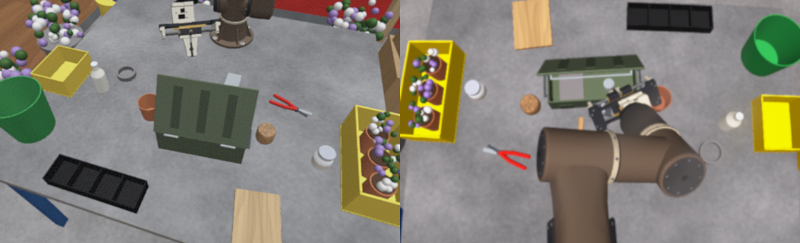

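The final picture shows the lid standing open, the fingers clear, and the surroundings looking unchanged. In the top view the arm hides the trowel, so I'll check the trowel and pot in the scene view, then hand in.

```bash
python3 - <<'E'
from h import *
a=cv2.imread("pics/scene0.png");b=cv2.imread("pics/fscene.png")
for n,(x0,y0,x1,y1) in(("trowel blade",(314,160,340,174)),("pot left",(190,190,214,230))):
    d=cv2.absdiff(cv2.GaussianBlur(a,(3,3),0),cv2.GaussianBlur(b,(3,3),0))[y0:y1,x0:x1].max(2);print(n,d.mean().round(1),(d>30).mean().round(3))
print(r.get_state()["contact_force"].round(2)); print(r.close_job())
E
```

```text
trowel blade 6.8 0.0
pot left 6.0 0.0
[-0.33 -0.26  0.06]
the job is handed in; nothing more can be done
None
```

The chest is open: the lid stands at its stop, about 0.9 rad, and stays there by itself. I handed the job in at about 25 s of the 58 s allowed.

- **Catch:** I felt under the edge from right to left and met the tongue at 2.4 N. I pushed it aside by roughly 18–24 mm at about 3–5 N. That travel is worked out from where contact began, because the camera could not see the tongue.
- **Lift:** I held the tongue while the lid rose past 0.1 rad; the picture at that point gave about 0.115 rad. I then raised the lid slowly along its arc at mostly 4–8 N until the force climbed to about 12 N at the stop.
- **Letting go:** The fingers came off the plate and backed clear, and the wrist force returned to zero within noise.
- **Last checks:** The lid edge lay on the 0.9 rad line in the top view just before I let go. A picture about a second after letting go shows it still standing open. In the before-and-after pictures the pot, twine, secateurs, bottle, tape, jar and trowel blade had not moved.

**Checks that disagreed or failed:**
- My automatic lid-angle check gave wrong values twice (about 0.05 and 1.08), so I compared pixel rows and drawn edge lines instead.
- The trowel and pot differed in the top view because the arm hid them; the scene view showed both unchanged.
- On the way in, the wrist ran into joint limits, so I re-posed it well clear of the chest.

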